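Free, lift and slide open the hatch of the damp chest

TASK

Open the damp chest: take the hatch by the key on top of it, turn the key gently back and forth while trying the hatch until you feel the hidden position where it lets go, lift the hatch off its sunken seat and slide it sideways along its channels until it is fully open over the empty bay. Set it down flat on its runners and let go. Do not disturb the cup on the little shelf over the hatch or the ware and bottle standing around.

Things in the scene. Friction and masses are not known exactly. Their poses are not given: they have to be found in the camera images.
- chest: Fixed white plastic chest, 214 (x) by 330 (y) by 143 mm high. Origin: centre of its underside, on the table; z up, y along the runners. The hatch starts over the well at local y = -80 mm and slides to local +y over an open bay (floor 63 mm high). Two steel runners along y at local |x| 75 to 105 mm, top 120 mm high, cut down over the well to a seat 106 mm high.
- channel (a point): Point at local (0, 0, 138) mm of the chest, in mid channel at the height of the undersides of the lips. Lips over both runners (inner edges at local x -80 and 80 mm) keep the hatch in: it must rise 14 mm from its seat before it can slide and meets the lips at 22 mm; 16 to 20 mm is right for sliding. An end wall stops it when its centre is at local y = 81 mm.
- hatch_open (a point): Point on the chest, local (0, 80, 120) mm: where the middle of the hatch's underside belongs when the hatch is fully open. Axes as the chest's.
- shelf_front (a point): Middle of the lower inner edge of a small wooden shelf fixed beside and above the key: chest local (0, -88, 280) mm. The board reaches 60 mm outward (-y), 50 mm to either side (x), 10 mm up, on two thin posts at local y -170 mm. It blocks a gripper that points straight down at the key: come from the chest's +y side, the tool leaning 25 to 45 degrees so that its body is over the bay.
- hatch: Flat plywood hatch, 180 (x) by 150 (y) by 10 mm, loose, 0.4 to 0.65 kg with its key. Origin: centre of its underside; z up, axes along the chest's. It starts seated, underside 106 mm above the table, with 1.5 mm of play all round. The key locks it down: pulled up when locked it rises only about 2 mm and stops hard.
- key_grip (a point): Middle of the key's grip, 42 mm above the hatch's underside, on the key's axis at the hatch's centre. The grip is a dark steel upright fin, 46 mm long (key's y), 14 mm thick (key's x), from 16 to 58 mm above the hatch's underside: grip it across its thickness. Axes turn with the key about z. It turns from -0.8 to +0.65 rad (0: key's y along the hatch's y), friction 0.04 N m.
- key_foot (a point): Centre of the key's crossbar under the hatch, 12 mm below the hatch's underside: a square bar 70 mm long, 7 mm thick, parallel to the fin, under a hidden plate with a 14 mm slot. The hatch lifts only when the bar lines up with the slot, to about 0.06 rad: at an unknown key angle from -0.70 to +0.10 rad. The key starts at +0.30 to +0.50 (+ is counter-clockwise from above). Free of it once 14 mm up.
- cup: Bystander: loose white cup, 48 mm wide, 50 mm high, on the little shelf. Origin: centre of its underside.
- tagine_lid: Bystander: loose white conical lid, 150 mm wide, 108 mm high, on the table. Origin: centre of its underside.
- bowl: Bystander: loose terracotta bowl, 110 mm wide, 50 mm high, on the table. Origin: centre of its underside.
- water: Bystander: loose clear bottle, 64 mm wide, 170 mm high, on the table. Origin: centre of its underside.
Mind the look-alikes: they are no part of the job. Leave any purple or yellow look-alike of the hatch alone.

How it is judged:
By the outcome, as a careful person would: the job done as asked, in the order asked, and still so for the second after the job is handed in, with the robot touching nothing.
It also fails if it takes over 72 s, if anything falls off the work surface, if the arm or the gripper's body presses on something with over 40 N, if the wrist force passes 120 N, or if a joint passes its speed limit or range.

ROBOT

A 6-joint arm with a two-finger parallel gripper is mounted at the origin on the work surface. World frame = base frame: x ahead of the robot, y to its left, z up, the work surface at z = 0. Lengths are in m, angles in rad, forces in N, time in s.
With the tool pointing down it reaches from about 0.35 to 0.975 m from the base axis. Payload 4.9 kg.
Tool frame: the origin (TCP) lies between the finger pads; the fingertips stand 22 mm ahead of it and the grasp point (between the pads) lies 3 mm ahead of it; z points along the fingers, y is the line along which they close (so a half turn about z gives the same grasp; the last joint's range is limited). The gripper opens to 85 mm and grips with 20 to 120 N. Pads are 22 mm wide; open, the fingers measure 114 mm over their backs; the gripper's body (76 mm by 85 mm) begins 54 mm behind the grasp point. The pads swing forward as they close: fully open they stand 13 mm farther back than shut.
Start: joints at [-1.314, 0.053, 1.613, -0, 1.476, -0.119], TCP at [0.229, -0.581, 0.253] pointing down, gripper open.
Joint ranges: [-3.01, 3.01], [-1.01, 2.22], [0.06, 2.58], [-1.02, 4.17], [0.09, 2.62], [-3.14, 3.14]. Speed limits (rad/s): [2.57, 2.57, 3.14, 3.14, 3.14, 3.14].

INTERFACE

Orientations are given as a unit quaternion [w, x, y, z].
In Python, from plant import state, grab_frame, get_calibration, job_done, recognise, regions_of gives the robot as it stands.
- The arm moves only by the tool apply_moves, never from a script. Its argument "targets" is a list of rows, each an object with "translation": the shift along the tool's x, y, z normalised to -1 to 1, where 1 is 100 mm, a list of three; "twist": the turn about the tool's z normalised to -1 to 1, where 1 is 0.1 rad; "hand": the opening, from 0 (shut) to 1 (fully open). A call has 1 to 8 rows; each row shifts and turns the commanded pose from where the row before left it, along the tool's axes as they then stand; what a row does not reach is not made up. A row lasts 1/10 s, in which the tool goes at most 50 mm and 8.59 degrees, less where a joint would pass 70% of its speed; a pose out of reach is approached as far as the arm can. A call with a number of a shift or a turn outside -1 to 1 is refused whole. A call with a gripper value outside its range is refused whole. The fingers move at their own pace and stop on an object; the grip force is fixed at half the most. Time passes only in rows, so rows that do not move let the fingers close. It gives the time, the measured TCP pose, the force, the opening and the grip force at its end, in the units of the state.
- state(): the state, without advancing time (a new reading comes with each control period).
- grab_frame(name): name is "scene" or "top" or "wrist"; returns the picture (480x640x3 uint8, red, green, blue); there is no depth.
- get_calibration(name): a dict with "camera_matrix" (3x3 intrinsics, pixels), "pose" (4x4, takes a point from camera to world coordinates). Camera axes: x right, y up, looking along -z (the intrinsics and any distortion apply to the point x, -y, -z); pixel columns grow to the right and rows downward; lengths in m; the calibration is good to about 2 mm. A picture is of the moment at which its call begins: read the wrist's pose just before it. get_calibration takes no time and is no camera call; for the wrist camera it gives the pose at the moment of the call.
- job_done(): hands the job in; it is judged then, once.
Trained networks look in the newest picture that a camera, given by its name, has taken for a name from the list of things; names that differ only in an ending like _2 or _b are one class to them, and where a whole thing is asked for, a point or a joint stands for the part that bears it (a point fixed in the world has none). Each returns a list of dicts, best first, with "score" (0 to 1); they miss things now and then, are a little off and sometimes report something else, mostly with a low value. They report only what shows in the picture. A call takes as long as a camera call. They do not tell look-alikes from the thing itself.
- recognise(camera, query): "point" ([x, y, z] in m, in world coordinates, good to about 4 mm: the middle of the surface that is visible of it).
- regions_of(camera, query): "pixels" (480x640 bool, what is visible of it).
The state is a dict: "time": time; "joint_pos": joint angles; "joint_vel": joint speeds; "joint_efforts": joint torques, N m; "tool_pos": TCP position; "tool_rot": TCP orientation; "contact_force": force on the tool from outside, world axes, zero at the start; "ft_torque": the same for the moment, N m; "gripper_width": opening from 0.0 (shut) to 1.0 (fully open); "grasp_force": force on a finger pad.
Only numpy, scipy, OpenCV 4.12 (cv2) and the standard library are available. Lean on these libraries where they do the work, as an engineer would, in place of code of your own. Each camera call takes 0.05 s, during which the arm holds its last target. There are 200 camera calls.

## Working session

There is one attempt and no reset: what is moved stays moved. The work goes in short steps, Python scripts to look and compute and a tool call to move; the robot and the scene stay as the last step left them, time stands still between calls to the robot, and variables do not carry over. Pictures are saved under pics/ and viewed, at most 10 in all, crops included, and the job is handed in when it is done.

Besides the shell and the picture viewer there is one more tool, called after "Call:" as name([rows], argument=value, ...), one row to a line, values as JSON. apply_moves: Moves the arm, as the interface text tells. Its arguments: {"type":"object","properties":{"targets":{"type":"array"}},"required":["targets"]}

```bash
mkdir -p pics
python3 - <<'E'
from plant import *
import cv2,numpy as np
for c in ["scene","top"]:
    im=grab_frame(c); cv2.imwrite(f"pics/{c}0.png",im[:,:,::-1])
    for q in ["chest","hatch","key_grip","cup","tagine_lid","bowl","water","shelf_front"]:
        try: print(c,q,[(np.round(d["point"],3).tolist(),round(d["score"],2)) for d in recognise(c,q)][:4])
        except Exception as e: print(c,q,e)
    k=get_calibration(c); print(np.round(k["camera_matrix"],1).tolist(),np.round(k["pose"],3).tolist())
print(state())
E
```

```text
scene chest [([0.611, 0.061, 0.1], 0.92)]
scene hatch [([0.31, 0.162, 0.03], 0.94), ([0.601, -0.055, 0.116], 0.93), ([0.314, -0.183, 0.026], 0.87), ([0.805, -0.279, 0.026], 0.8)]
scene key_grip [([0.8, -0.282, 0.059], 0.72), ([0.604, -0.05, 0.15], 0.69), ([0.313, 0.149, 0.061], 0.46)]
scene cup [([0.592, -0.086, 0.323], 0.93)]
scene tagine_lid [([0.648, 0.422, 0.038], 0.63)]
scene bowl [([0.328, 0.44, 0.026], 0.74)]
scene water [([0.559, -0.377, 0.092], 0.59)]
scene shelf_front [([0.612, 0.062, 0.101], 0.77)]
[[497.6, 0.0, 314.4], [0.0, 497.6, 237.4], [0.0, 0.0, 1.0]] [[-0.717, -0.541, 0.439, 1.18], [0.697, -0.547, 0.464, 0.669], [-0.011, 0.639, 0.769, 1.25], [0.0, 0.0, 0.0, 1.0]]
top chest [([0.577, 0.06, 0.123], 0.66)]
top hatch [([0.313, 0.146, 0.024], 0.89), ([0.302, -0.192, 0.026], 0.82), ([0.795, -0.286, 0.025], 0.78), ([0.579, -0.047, 0.113], 0.69)]
top key_grip [([0.3, -0.194, 0.071], 0.7), ([0.595, -0.061, 0.166], 0.65), ([0.79, -0.284, 0.072], 0.65)]
top cup [([0.598, -0.098, 0.319], 0.9)]
top tagine_lid []
top bowl [([0.347, 0.456, 0.025], 0.57)]
top water [([0.539, -0.384
[... 304 characters left out ...]
1398580e+00,  5.26952003e-02,  1.61286676e+00,  1.88799127e-05,
        1.47597563e+00, -1.19011315e-01]), 'joint_vel': array([ 2.18088118e-04,  2.34838364e-05,  1.76904521e-04, -2.30508073e-05,
        7.27834372e-04, -4.85403238e-04]), 'joint_efforts': array([ 1.07202986e-04, -3.93684769e+01, -3.70471787e+01, -6.98969347e-05,
        5.99049108e-04,  4.46158779e-06]), 'tool_pos': array([ 0.22939698, -0.5813812 ,  0.25332643]), 'tool_rot': array([2.68177747e-05, 9.82396799e-01, 1.86806123e-01, 1.12705892e-05]), 'contact_force': array([-0.00421994, -0.07690389, -0.03189887]), 'ft_torque': array([-0.02501113, -0.00079848, -0.00644505]), 'grasp_force': 0.0, 'gripper_width': 0.9984334796867684}
```

View pics/scene0.png

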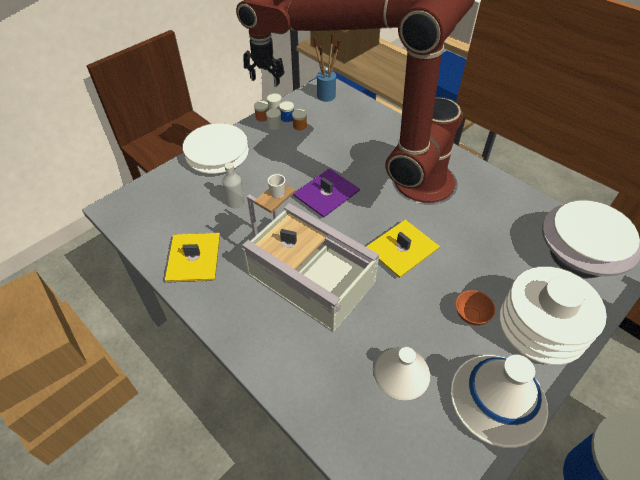

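View pics/top0.png

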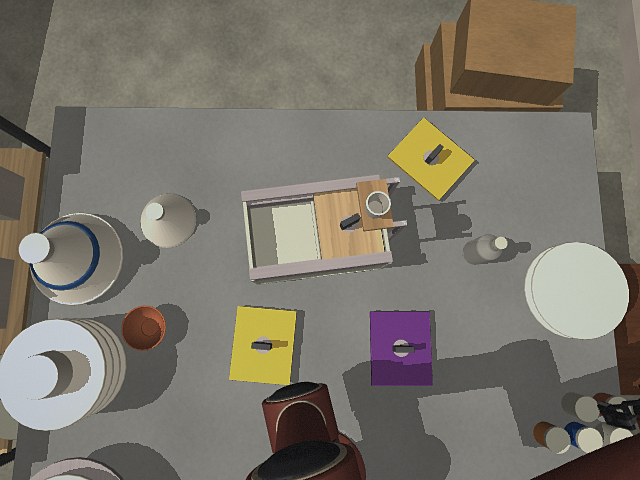

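The scene picture shows the plywood hatch in the chest with its key at (288,238). The top picture has it at (350,222), with the shelf and cup at (377,203). The look-alikes in the top picture are yellow at (431,157) and (262,346), and purple at (401,347). I choose the plywood one and check it in a close crop.

Run:
```python
import cv2
im=cv2.imread("pics/top0.png")[165:295,230:420]
cv2.imwrite("pics/crop0.png",cv2.resize(im,None,fx=4.2,fy=4.2,interpolation=cv2.INTER_CUBIC))
```

```text
(no output)
```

View pics/crop0.png

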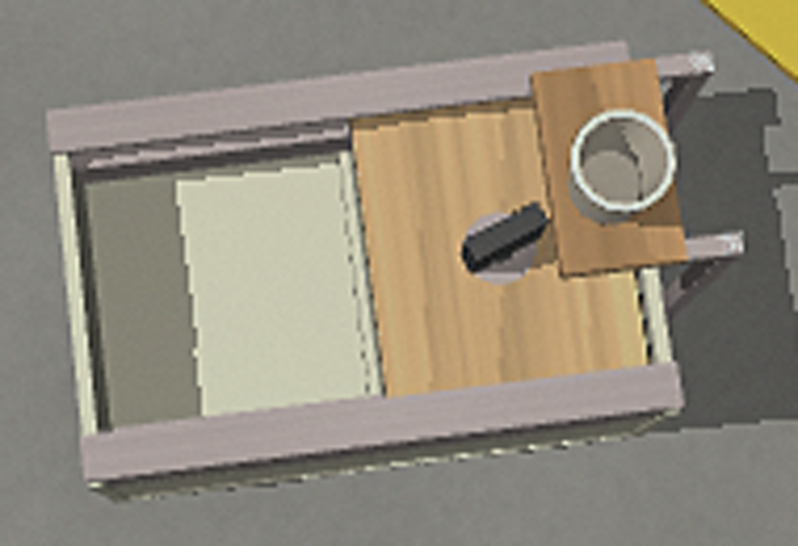

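The crop confirms the plywood hatch and its dark fin at crop (503,237), which sits beside the shelf and cup. The moves have no tilt, so I need to see what happens at the reach limit. First I compute the chest pose and make a safe rising move.

```bash
cat > h.py <<'E'
import numpy as np
from plant import *
from scipy.optimize import least_squares
from scipy.spatial.transform import Rotation as R
def ray(c,uv,z,k=None):
    k=k or get_calibration(c);K=k["camera_matrix"];P=np.array(k["pose"])
    d=np.array([(uv[0]-K[0][2])/K[0][0],-(uv[1]-K[1][2])/K[1][1],-1]);d=P[:3,:3]@d
    return P[:3,3]+d*(z-P[2,3])/d[2]
def rot(): 
    q=state()["tool_rot"]; return R.from_quat([q[1],q[2],q[3],q[0]]).as_matrix()
E
python3 - <<'E'
from h import *
f=lambda p:(230+(p[0]+.5)/4.2-.5,165+(p[1]+.5)/4.2-.5)
W=[ray("top",f(p),.143)[:2] for p in [(47,110),(86,480),(627,42),(682,402)]]
L=np.array([(.107,.165),(-.107,.165),(.107,-.165),(-.107,-.165)])
def tf(p,l): c,s=np.cos(p[2]),np.sin(p[2]); return np.array([p[0]+c*l[...,0]-s*l[...,1],p[1]+s*l[...,0]+c*l[...,1]]).T
r=least_squares(lambda p:(tf(p,L)-W).ravel(),[.6,.03,.1]); p=r.x
print(p,np.round(r.fun*1000,1)); print("key",tf(p,np.array([0,-.08])),"open",tf(p,np.array([0,.08])))
a,b=ray("top",f((467,256)),.164),ray("top",f((547,213)),.164); print(a,b,(a+b)/2,np.linalg.norm(a-b),"fin yaw rel", np.arctan2(-(a-b)[0],(a-b)[1])-p[2])
for z,uv in((.29,(531,74)),(.29,(562,277))): print(ray("top",f(uv),z), "shelf local",tf([0,0,-p[2]],ray("top",f(uv),z)[:2]-p[:2]))
E
```

```text
[0.58835439 0.01965649 0.13566587] [ 2.2  0.4 -2.2  0.4  3.5  0.6 -3.5 -1.4]
key [ 0.5991744  -0.05960843] open [0.57753438 0.09892141]
[ 0.58430178 -0.03767001  0.164     ] [ 0.60870047 -0.08138996  0.164     ] [ 0.59650112 -0.05952999  0.164     ] 0.05006725553862203 fin yaw rel 0.37335025755893037
[ 0.64862365 -0.06012399  0.29      ] shelf local [ 0.04892515 -0.08719884]
[ 0.54921614 -0.07408699  0.29      ] shelf local [-0.05145745 -0.08758867]
```

Call:
apply_moves([
  {"translation": [0, 0, -0.5], "twist": 0, "hand": 1},
  {"translation": [0, 0, -0.5], "twist": 0, "hand": 1},
  {"translation": [0, 0, -0.5], "twist": 0, "hand": 1},
  {"translation": [0, 0, -0.5], "twist": 0, "hand": 1},
  {"translation": [0, 0.3, -0.4], "twist": 0, "hand": 1},
  {"translation": [-0.2, 0.4, -0.2], "twist": 0, "hand": 1},
  {"translation": [-0.2, 0.4, 0], "twist": 0, "hand": 1},
  {"translation": [-0.2, 0.4, 0], "twist": 0, "hand": 1},
])

```text
time: 1.7
tool_pos: [0.2286, -0.7442, 0.5154]
tool_rot: [0.002, 0.982, 0.187, 0.0]
contact_force: [0.3, -1.1, 1.0]
gripper_width: 1.002
grasp_force: 0.0
```

Call:
apply_moves([
  {"translation": [-0.15, 0.45, 0], "twist": 0, "hand": 1},
  {"translation": [-0.15, 0.45, 0], "twist": 0, "hand": 1},
  {"translation": [-0.15, 0.45, 0], "twist": 0, "hand": 1},
  {"translation": [-0.15, 0.45, 0], "twist": 0, "hand": 1},
  {"translation": [-0.15, 0.45, 0], "twist": 0, "hand": 1},
  {"translation": [-0.15, 0.45, 0], "twist": 0, "hand": 1},
])

```text
time: 2.3
tool_pos: [0.2194, -0.9156, 0.4591]
tool_rot: [0.033, 0.982, 0.187, 0.002]
contact_force: [0.0, 0.4, 0.9]
gripper_width: 1.0
grasp_force: 0.0
```

```bash
python3 -c "
from h import *
s=state();print(s['joint_pos'].round(3),s['tool_pos']);print(rot().round(3))"
```

```text
[-1.416  0.965  0.058  0.008  2.051 -0.217] [ 0.21937602 -0.91559705  0.45914223]
[[ 0.93   0.366  0.017]
 [ 0.367 -0.928 -0.065]
 [-0.008  0.066 -0.998]]
```

Call:
apply_moves([
  {"translation": [0, 0, 0], "twist": 0, "hand": 1},
  {"translation": [0, 0, 0], "twist": 0, "hand": 1},
])

```text
time: 2.5
tool_pos: [0.2195, -0.9138, 0.465]
tool_rot: [0.036, 0.982, 0.187, 0.002]
contact_force: [-0.2, -0.4, 0.8]
gripper_width: 1.006
grasp_force: 0.0
```

```bash
python3 -c "
from h import *
s=state();print(s['joint_pos'].round(4),s['tool_pos']);print(rot().round(3))"
```

```text
[-1.4159  0.9608  0.0558  0.0077  2.0541 -0.217 ] [ 0.21952481 -0.91378327  0.46504916]
[[ 0.93   0.366  0.018]
 [ 0.367 -0.928 -0.069]
 [-0.009  0.071 -0.997]]
```

Call:
apply_moves([
  {"translation": [0, -0.5, 0], "twist": 0, "hand": 1},
  {"translation": [0, -0.5, 0], "twist": 0, "hand": 1},
  {"translation": [0, 0, 0], "twist": 0, "hand": 1},
])

```text
time: 2.8
tool_pos: [0.1973, -0.8582, 0.4632]
tool_rot: [0.031, 0.982, 0.187, 0.002]
contact_force: [-0.1, 0.4, -0.1]
gripper_width: 0.999
grasp_force: 0.0
```

```bash
python3 -c "
from h import *
s=state();print(s['joint_pos'].round(4),s['tool_pos']);print(rot().round(3))"
```

```text
[-1.4314  0.6603  0.5171  0.0081  1.9029 -0.2339] [ 0.19730763 -0.85822555  0.46319936]
[[ 0.93   0.367  0.016]
 [ 0.367 -0.928 -0.06 ]
 [-0.007  0.061 -0.998]]
```

Pushing at the reach limit tilts the tool, and the tilt stays after backing off. I'll use the wrist limit (q5) high up instead, away from the elbow stop.

Call:
apply_moves([
  {"translation": [0, -0.2, -0.45], "twist": 0, "hand": 1},
  {"translation": [0, -0.2, -0.45], "twist": 0, "hand": 1},
  {"translation": [0, -0.2, -0.45], "twist": 0, "hand": 1},
  {"translation": [0, -0.2, -0.45], "twist": 0, "hand": 1},
  {"translation": [0, -0.2, -0.45], "twist": 0, "hand": 1},
  {"translation": [0, -0.2, -0.45], "twist": 0, "hand": 1},
  {"translation": [0, -0.2, -0.45], "twist": 0, "hand": 1},
  {"translation": [0, -0.2, -0.45], "twist": 0, "hand": 1},
])

```text
time: 3.6
tool_pos: [0.1289, -0.6681, 0.7877]
tool_rot: [0.043, 0.981, 0.187, 0.002]
contact_force: [-0.1, -0.5, 1.4]
gripper_width: 0.996
grasp_force: 0.0
```

```bash
cat > s.py <<'E'
from h import *
s=state();print(s['time'],s['joint_pos'].round(3),s['tool_pos'].round(4));r=rot();print(r.round(3).tolist());print('tilt deg',np.degrees(np.arccos(-r[2,2])).round(2),'az',np.arctan2(r[1,2],r[0,2]).round(3))
E
python3 s.py
```

```text
3.6 [-1.495  0.556  0.056  0.023  2.444 -0.283] [ 0.1289 -0.6681  0.7877]
[[0.93, 0.367, 0.021], [0.367, -0.926, -0.084], [-0.011, 0.086, -0.996]]
tilt deg 4.96 az -1.326
```

Call:
apply_moves([
  {"translation": [0, -0.5, 0], "twist": 0, "hand": 1},
  {"translation": [0, -0.5, 0], "twist": 0, "hand": 1},
  {"translation": [0, -0.5, 0], "twist": 0, "hand": 1},
  {"translation": [0, -0.3, -0.4], "twist": 0, "hand": 1},
  {"translation": [0, -0.2, -0.4], "twist": 0, "hand": 1},
  {"translation": [0, 0, -0.4], "twist": 0, "hand": 1},
  {"translation": [0, 0, -0.4], "twist": 0, "hand": 1},
  {"translation": [0, 0, -0.4], "twist": 0, "hand": 1},
])

```text
time: 4.4
tool_pos: [0.0598, -0.4977, 0.9114]
tool_rot: [0.065, 0.98, 0.186, -0.001]
contact_force: [-0.8, -4.8, -3.3]
gripper_width: 0.998
grasp_force: 0.0
```

```bash
python3 s.py
```

```text
4.4 [-1.615  0.328  0.071  0.057  2.616 -0.368] [ 0.0598 -0.4977  0.9114]
[[0.931, 0.365, 0.023], [0.365, -0.922, -0.127], [-0.025, 0.127, -0.992]]
tilt deg 7.44 az -1.392
```

Call:
apply_moves([
  {"translation": [0.1, -0.5, 0], "twist": 0, "hand": 1},
  {"translation": [0.1, -0.5, 0], "twist": 0, "hand": 1},
  {"translation": [0.1, -0.5, 0], "twist": 0, "hand": 1},
  {"translation": [0.1, -0.4, 0], "twist": 0, "hand": 1},
  {"translation": [0, 0, -0.5], "twist": 0, "hand": 1},
  {"translation": [0, 0, -0.5], "twist": 0, "hand": 1},
  {"translation": [0, 0, -0.5], "twist": 0, "hand": 1},
  {"translation": [0, 0, -0.5], "twist": 0, "hand": 1},
])

```text
time: 5.2
tool_pos: [0.0349, -0.2854, 0.9817]
tool_rot: [0.135, 0.973, 0.184, -0.022]
contact_force: [-0.2, -0.2, -0.3]
gripper_width: 1.0
grasp_force: 0.0
```

```bash
python3 s.py
```

```text
5.2 [-1.765 -0.091  0.342  0.118  2.62  -0.458] [ 0.0349 -0.2854  0.9817]
[[0.931, 0.364, 0.007], [0.353, -0.896, -0.27], [-0.092, 0.254, -0.963]]
tilt deg 15.68 az -1.546
```

Call:
apply_moves([
  {"translation": [0.5, 0, 0], "twist": 0, "hand": 1},
  {"translation": [0.5, 0, 0], "twist": 0, "hand": 1},
  {"translation": [0.4, -0.2, 0], "twist": 0, "hand": 1},
  {"translation": [0, 0, -0.5], "twist": 0, "hand": 1},
  {"translation": [0, 0, -0.5], "twist": 0, "hand": 1},
  {"translation": [0, 0, -0.5], "twist": 0, "hand": 1},
  {"translation": [0, 0, -0.5], "twist": 0, "hand": 1},
])

```text
time: 5.9
tool_pos: [0.1375, -0.1801, 1.0178]
tool_rot: [0.198, 0.963, 0.183, -0.02]
contact_force: [-0.7, -0.1, -0.5]
gripper_width: 0.998
grasp_force: 0.0
```

```bash
python3 s.py
```

```text
5.9 [-1.069 -0.097  0.227 -0.32   2.62  -0.182] [ 0.1375 -0.1801  1.0178]
[[0.932, 0.36, 0.035], [0.344, -0.855, -0.389], [-0.11, 0.374, -0.921]]
tilt deg 22.97 az -1.482
```

Call:
apply_moves([
  {"translation": [-0.5, 0, 0], "twist": 0, "hand": 1},
  {"translation": [-0.5, 0, 0], "twist": 0, "hand": 1},
  {"translation": [0, 0, -0.5], "twist": 0, "hand": 1},
  {"translation": [0, 0, -0.5], "twist": 0, "hand": 1},
  {"translation": [0, 0, -0.4], "twist": 0, "hand": 1},
])

```text
time: 6.4
tool_pos: [0.1016, -0.1528, 1.0409]
tool_rot: [0.241, 0.954, 0.177, -0.028]
contact_force: [0.8, 0.8, 0.1]
gripper_width: 0.999
grasp_force: 0.0
```

```bash
python3 s.py
```

```text
6.4 [-1.177 -0.118  0.15  -0.309  2.62  -0.279] [ 0.1016 -0.1528  1.0409]
[[0.936, 0.351, 0.032], [0.324, -0.821, -0.471], [-0.139, 0.451, -0.882]]
tilt deg 28.14 az -1.504
```

Call:
apply_moves([
  {"translation": [0.47, -0.12, 0.05], "twist": 0, "hand": 1},
  {"translation": [0.47, -0.12, 0.05], "twist": 0, "hand": 1},
  {"translation": [0.47, -0.12, 0.05], "twist": 0, "hand": 1},
  {"translation": [0.47, -0.12, 0.05], "twist": 0, "hand": 1},
  {"translation": [0.47, -0.12, 0.05], "twist": 0, "hand": 1},
  {"translation": [0.47, -0.12, 0.05], "twist": 0, "hand": 1},
  {"translation": [0.47, -0.12, 0.05], "twist": 0, "hand": 1},
  {"translation": [0.47, -0.12, 0.05], "twist": 0, "hand": 1},
])

```text
time: 7.2
tool_pos: [0.3414, -0.0255, 0.9483]
tool_rot: [0.227, 0.957, 0.178, -0.017]
contact_force: [-0.3, -0.7, -0.1]
gripper_width: 1.001
grasp_force: 0.0
```

```bash
cat >> s.py <<'E'
def go(p): 
    d=r.T@(np.array(p)-s['tool_pos']); print('tool shift mm',(d*1000).round(1),'len',np.linalg.norm(d).round(3))
def tw(k,y=.136):
    n=np.array([np.cos(y+k),np.sin(y+k),0]); print('twist rad',(np.arctan2(r[:,1]@n,r[:,0]@n)*0+np.arctan2(n@r[:,1],n@r[:,0])-np.pi/2).round(3))
E
python3 -c "
from s import *
go([.59,.115,.474]);tw(.37)"
```

```text
7.2 [ 0.042 -0.02   0.449 -0.836  2.502  0.511] [ 0.3414 -0.0255  0.9483]
[[0.936, 0.349, 0.049], [0.333, -0.833, -0.441], [-0.113, 0.429, -0.896]]
tilt deg 26.37 az -1.461
tool shift mm [ 333.3 -234.1  375. ] len 0.554
twist rad -1.671
```

Call:
apply_moves([
  {"translation": [0.27, -0.2, 0.32], "twist": 0, "hand": 1},
  {"translation": [0.27, -0.2, 0.32], "twist": 0, "hand": 1},
  {"translation": [0.27, -0.2, 0.32], "twist": 0, "hand": 1},
  {"translation": [0.27, -0.2, 0.32], "twist": 0, "hand": 1},
  {"translation": [0.27, -0.2, 0.32], "twist": 0, "hand": 1},
  {"translation": [0.27, -0.2, 0.32], "twist": 0, "hand": 1},
  {"translation": [0.27, -0.2, 0.32], "twist": 0, "hand": 1},
  {"translation": [0.27, -0.2, 0.32], "twist": 0, "hand": 1},
])

```text
time: 8.0
tool_pos: [0.4999, 0.0645, 0.6248]
tool_rot: [0.227, 0.958, 0.177, -0.018]
contact_force: [0.2, -0.4, -0.1]
gripper_width: 1.002
grasp_force: 0.0
```

Call:
apply_moves([
  {"translation": [0.27, -0.2, 0.32], "twist": -1, "hand": 1},
  {"translation": [0, 0, 0], "twist": -1, "hand": 1},
  {"translation": [0, 0, 0], "twist": -1, "hand": 1},
  {"translation": [0, 0, 0], "twist": -1, "hand": 1},
  {"translation": [0, 0, 0], "twist": -1, "hand": 1},
  {"translation": [0, 0, 0], "twist": -1, "hand": 1},
  {"translation": [0, 0, 0], "twist": -1, "hand": 1},
  {"translation": [0, 0, 0], "twist": -1, "hand": 1},
])

```text
time: 8.8
tool_pos: [0.5193, 0.0755, 0.5861]
tool_rot: [0.202, 0.812, 0.538, -0.105]
contact_force: [-0.4, 0.1, 0.4]
gripper_width: 0.997
grasp_force: 0.0
```

Call:
apply_moves([
  {"translation": [0, 0, 0], "twist": -1, "hand": 1},
  {"translation": [0, 0, 0], "twist": -1, "hand": 1},
  {"translation": [0, 0, 0], "twist": -1, "hand": 1},
  {"translation": [0, 0, 0], "twist": -1, "hand": 1},
  {"translation": [0, 0, 0], "twist": -1, "hand": 1},
  {"translation": [0, 0, 0], "twist": -1, "hand": 1},
  {"translation": [0, 0, 0], "twist": -1, "hand": 1},
  {"translation": [0, 0, 0], "twist": -1, "hand": 1},
])

```text
time: 9.6
tool_pos: [0.5194, 0.0755, 0.586]
tool_rot: [0.145, 0.538, 0.811, -0.175]
contact_force: [0.8, 0.6, -0.4]
gripper_width: 0.999
grasp_force: 0.0
```

```bash
python3 -c "
from s import *
import cv2
z=r[:,2];g=np.array([.598,-.0596,.148])
go(g-.13*z);tw(.37);print((g-.13*z).round(3))
im=grab_frame('wrist');cv2.imwrite('pics/w1.png',im[:,:,::-1]);k=get_calibration('wrist')
for q in ['hatch','key_grip','cup']: print(q,[(np.round(d['point'],3).tolist(),round(d['score'],2)) for d in recognise('wrist',q)][:3])
"
```

```text
9.6 [ 0.219 -0.143  1.301 -0.502  1.989 -0.387] [0.5194 0.0755 0.586 ]
[[-0.379, 0.924, 0.046], [0.823, 0.359, -0.44], [-0.424, -0.129, -0.897]]
tilt deg 26.28 az -1.467
tool shift mm [ 44.6  80.7 325.9] len 0.339
twist rad -0.069
[ 0.592 -0.002  0.265]
hatch [([0.306, -0.181, 0.021], 0.91), ([0.597, -0.047, 0.116], 0.87), ([0.811, -0.267, 0.023], 0.66)]
key_grip [([0.309, -0.19, 0.071], 0.79), ([0.592, -0.051, 0.166], 0.7), ([0.794, -0.28, 0.071], 0.62)]
cup [([0.596, -0.089, 0.326], 0.82), ([0.545, -0.379, 0.097], 0.64)]
```

View pics/w1.png

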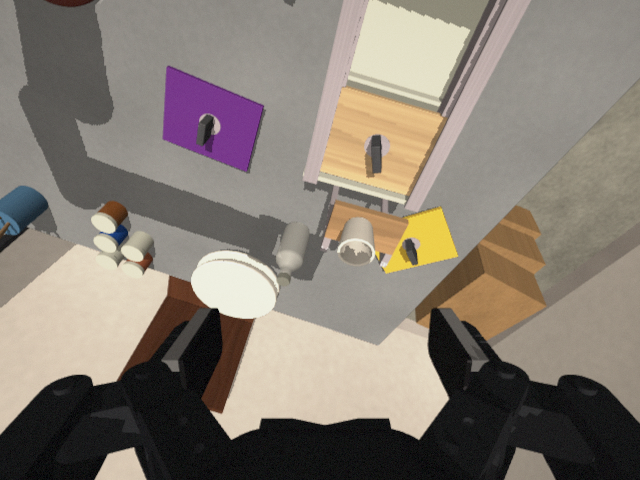

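The wrist view shows the plywood hatch with its fin at (376,153), ahead of the shelf and cup at (360,235). The fin is upright between the fingers. Next is the pre-grasp point.

Call:
apply_moves([
  {"translation": [0.06, 0.12, 0.46], "twist": -0.7, "hand": 1},
  {"translation": [0.06, 0.12, 0.46], "twist": 0, "hand": 1},
  {"translation": [0.06, 0.12, 0.46], "twist": 0, "hand": 1},
  {"translation": [0.06, 0.11, 0.46], "twist": 0, "hand": 1},
  {"translation": [0.06, 0.11, 0.46], "twist": 0, "hand": 1},
  {"translation": [0.06, 0.11, 0.46], "twist": 0, "hand": 1},
  {"translation": [0.06, 0.11, 0.46], "twist": 0, "hand": 0.6},
  {"translation": [0, 0, 0], "twist": 0, "hand": 0.6},
])

```text
time: 10.6
tool_pos: [0.5835, -0.0025, 0.2545]
tool_rot: [0.131, 0.511, 0.829, -0.186]
contact_force: [-0.7, 0.4, -0.9]
gripper_width: 0.692
grasp_force: 0.0
```

```bash
python3 -c "
from s import *
import cv2
z=r[:,2];g=np.array([.598,-.0596,.148])
go(g-.003*z);tw(.37)
im=grab_frame('wrist');cv2.imwrite('pics/w2.png',im[:,:,::-1]);k=get_calibration('wrist')
np.savez('w2.npz',K=k['camera_matrix'],P=k['pose'])
for q in ['key_grip']: print(q,[(np.round(d['point'],3).tolist(),round(d['score'],2)) for d in recognise('wrist',q)][:3])
"
```

```text
10.6 [ 0.064 -0.019  1.728 -0.463  1.449 -0.341] [ 0.5835 -0.0025  0.2545]
[[-0.444, 0.896, 0.026], [0.798, 0.409, -0.443], [-0.407, -0.176, -0.896]]
tilt deg 26.32 az -1.511
tool shift mm [ -8.7   8.3 118.1] len 0.119
twist rad 0.002
key_grip [([0.596, -0.042, 0.163], 0.91), ([0.785, -0.275, 0.074], 0.67)]
```

View pics/w2.png

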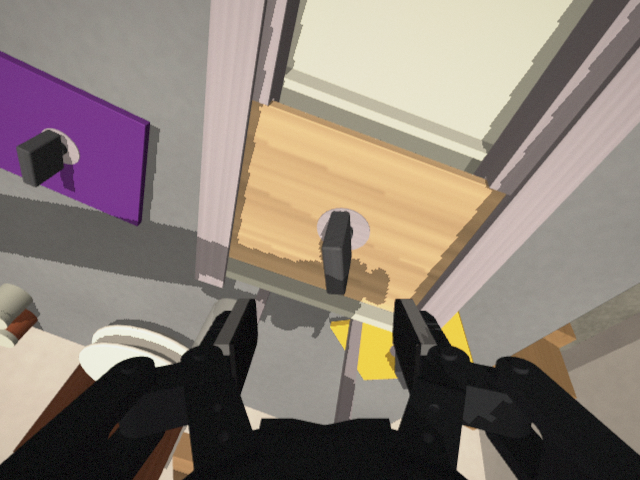

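```bash
python3 -c "
from s import *
d=np.load('w2.npz');k=dict(camera_matrix=d['K'],pose=d['P'])
a,b=ray('',(339.5,243),.164,k),ray('',(337,293),.164,k)
print(a,b,(a+b)/2,np.linalg.norm(a-b),np.arctan2(-(a-b)[0],(a-b)[1])-.136)
"
```

```text
10.7 [ 0.066 -0.024  1.72  -0.464  1.45  -0.342] [ 0.5865 -0.0016  0.2628]
[[-0.441, 0.897, 0.038], [0.797, 0.41, -0.443], [-0.413, -0.165, -0.896]]
tilt deg 26.4 az -1.485
[ 0.59175233 -0.0349173   0.164     ] [ 0.61195222 -0.0802691   0.164     ] [ 0.60185227 -0.0575932   0.164     ] 0.04964696281537469 0.2830255564612073
```

Call:
apply_moves([
  {"translation": [-0.05, 0.06, 0.2], "twist": 0.2, "hand": 0.6},
  {"translation": [0, 0, 0.3], "twist": 0, "hand": 0.6},
  {"translation": [0, 0, 0.3], "twist": 0, "hand": 0.6},
  {"translation": [0, 0, 0.25], "twist": 0, "hand": 0.6},
  {"translation": [0, 0, 0.19], "twist": 0, "hand": 0.6},
  {"translation": [0, 0, 0], "twist": 0, "hand": 0.6},
])

```text
time: 11.3
tool_pos: [0.5994, -0.0582, 0.1535]
tool_rot: [0.139, 0.519, 0.823, -0.182]
contact_force: [-0.4, -0.5, -0.0]
gripper_width: 0.6
grasp_force: 0.0
```

```bash
python3 -c "
from s import *
import cv2
z=r[:,2];g=np.array([.599,-.059,.150])
go(g-.003*z);tw(.33);print(s['contact_force'],s['gripper_width'])
im=grab_frame('wrist');cv2.imwrite('pics/w3.png',im[:,:,::-1])
"
```

```text
11.3 [-0.031  0.085  1.798 -0.486  1.238 -0.32 ] [ 0.5994 -0.0582  0.1535]
[[-0.422, 0.906, 0.039], [0.805, 0.394, -0.443], [-0.417, -0.155, -0.896]]
tilt deg 26.4 az -1.482
tool shift mm [ 0.9 -0.2  0.4] len 0.001
twist rad 0.016
[-0.43103634 -0.4550196  -0.01542501] 0.6000071524491642
```

View pics/w3.png

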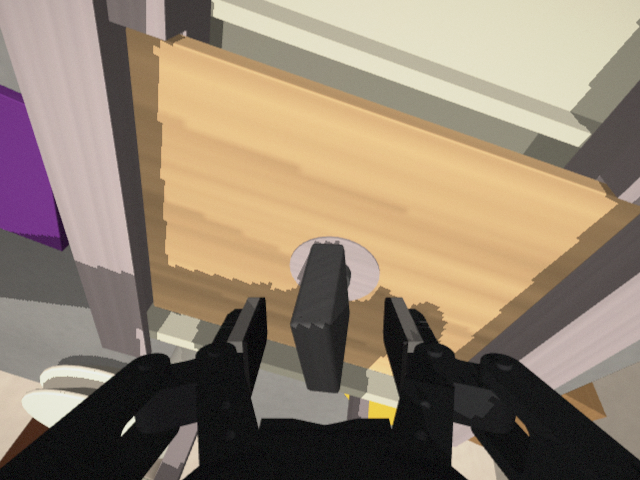

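The fin stands centred between the fingers at (320,315), so I close on it.

Call:
apply_moves([
  {"translation": [0, 0, 0], "twist": 0, "hand": 0},
  {"translation": [0, 0, 0], "twist": 0, "hand": 0},
  {"translation": [0, 0, 0], "twist": 0, "hand": 0},
  {"translation": [0, 0, 0], "twist": 0, "hand": 0},
  {"translation": [0, 0, 0], "twist": 0, "hand": 0},
])

```text
time: 11.85
tool_pos: [0.6002, -0.0578, 0.1565]
tool_rot: [0.14, 0.52, 0.823, -0.181]
contact_force: [-8.4, 1.1, 10.4]
gripper_width: 0.182
grasp_force: 56.8
```

```bash
python3 -c "
from s import *
print(s['contact_force'],s['ft_torque'],s['gripper_width'],s['grasp_force']); d=r.T@np.array([0,0,.01]);print('up10',(d*1000).round(2)); tw(.33)"
```

```text
11.85 [-0.03   0.082  1.796 -0.487  1.24  -0.319] [ 0.6002 -0.0578  0.1565]
[[-0.42, 0.906, 0.043], [0.805, 0.394, -0.444], [-0.419, -0.152, -0.895]]
tilt deg 26.5 az -1.475
[-8.41848324  1.13873942 10.37796385] [-0.11230869 -0.01148437 -0.50498428] 0.1819069876383686 56.80984610924497
up10 [-4.19 -1.52 -8.95]
twist rad 0.014
```

Call:
apply_moves([
  {"translation": [-0.01, 0, -0.02], "twist": 0.3, "hand": 0},
  {"translation": [0, 0, 0], "twist": 0.4, "hand": 0},
  {"translation": [0, 0, 0], "twist": 0.3, "hand": 0},
  {"translation": [0, 0, 0], "twist": 0, "hand": 0},
])

```text
time: 12.25
tool_pos: [0.6003, -0.0577, 0.1576]
tool_rot: [0.149, 0.56, 0.796, -0.174]
contact_force: [-5.5, 0.3, 7.6]
gripper_width: 0.17
grasp_force: 57.8
```

```bash
cat > t.py <<'E'
from s import *
print('F',s['contact_force'].round(1),'T',s['ft_torque'].round(2),s['gripper_width'].round(3),s['grasp_force'].round(1))
n=r[:,1]; print('key yaw~',(np.arctan2(n[1],n[0])-.136).round(3))
E
python3 t.py
```

```text
12.25 [-0.03   0.081  1.795 -0.486  1.243 -0.22 ] [ 0.6003 -0.0577  0.1576]
[[-0.328, 0.944, 0.042], [0.84, 0.312, -0.443], [-0.432, -0.11, -0.895]]
tilt deg 26.45 az -1.476Traceback (most recent call last):
  File "t.py", line 2, in <module>
    print('F',s['contact_force'].round(1),'T',s['ft_torque'].round(2),s['gripper_width'].round(3),s['grasp_force'].round(1))
                                                                      ^^^^^^^^^^^^^^^^^^^^^^^^
AttributeError: 'float' object has no attribute 'round'
```

Call:
apply_moves([
  {"translation": [-0.02, 0, -0.04], "twist": 0.3, "hand": 0},
  {"translation": [0, 0, 0], "twist": 0.2, "hand": 0},
  {"translation": [0, 0, 0], "twist": 0, "hand": 0},
])

```text
time: 12.55
tool_pos: [0.5998, -0.0573, 0.158]
tool_rot: [0.151, 0.579, 0.783, -0.17]
contact_force: [1.4, -1.1, -6.5]
gripper_width: 0.154
grasp_force: 58.2
```

```bash
sed -i 's/s\[.gripper_width.\].round(3),s\[.grasp_force.\].round(1)/round(s["gripper_width"],3),round(s["grasp_force"],1)/' t.py; python3 t.py
```

```text
12.55 [-0.03   0.081  1.794 -0.483  1.246 -0.175] [ 0.5998 -0.0573  0.158 ]
[[-0.283, 0.958, 0.04], [0.855, 0.271, -0.441], [-0.434, -0.091, -0.896]]
tilt deg 26.3 az -1.481
F [ 1.4 -1.1 -6.5] T [ 1.05 -1.15  0.23] 0.154 58.2
key yaw~ 0.14
```

Call:
apply_moves([
  {"translation": [-0.015, 0, -0.03], "twist": 0.4, "hand": 0},
  {"translation": [0, 0, 0], "twist": 0.3, "hand": 0},
  {"translation": [0, 0, 0], "twist": 0, "hand": 0},
])

```text
time: 12.85
tool_pos: [0.599, -0.0569, 0.1583]
tool_rot: [0.155, 0.606, 0.763, -0.165]
contact_force: [4.6, -2.9, -14.8]
gripper_width: 0.154
grasp_force: 58.2
```

```bash
python3 t.py
```

```text
12.85 [-0.03   0.08   1.794 -0.48   1.249 -0.108] [ 0.599  -0.0569  0.1583]
[[-0.217, 0.975, 0.037], [0.873, 0.211, -0.44], [-0.437, -0.063, -0.897]]
tilt deg 26.19 az -1.487
F [  4.6  -2.9 -14.8] T [ 1.42 -1.36  0.47] 0.154 58.2
key yaw~ 0.077
```

Call:
apply_moves([
  {"translation": [0, 0, 0], "twist": 0.4, "hand": 0},
  {"translation": [0, 0, 0], "twist": 0.4, "hand": 0},
  {"translation": [0, 0, 0], "twist": 0, "hand": 0},
])

```text
time: 13.15
tool_pos: [0.5983, -0.0569, 0.1582]
tool_rot: [0.161, 0.636, 0.738, -0.16]
contact_force: [4.6, -1.2, -16.8]
gripper_width: 0.151
grasp_force: 59.2
```

```bash
python3 t.py
```

```text
13.15 [-0.03   0.08   1.795 -0.481  1.251 -0.029] [ 0.5983 -0.0569  0.1582]
[[-0.14, 0.99, 0.035], [0.887, 0.141, -0.44], [-0.44, -0.031, -0.897]]
tilt deg 26.2 az -1.492
F [  4.6  -1.2 -16.8] T [ 1.58 -0.73  0.41] 0.151 59.2
key yaw~ 0.005
```

Call:
apply_moves([
  {"translation": [0, 0, 0], "twist": 0.4, "hand": 0},
  {"translation": [0, 0, 0], "twist": 0.4, "hand": 0},
  {"translation": [0, 0, 0], "twist": 0, "hand": 0},
])

```text
time: 13.45
tool_pos: [0.5975, -0.0569, 0.1582]
tool_rot: [0.166, 0.665, 0.712, -0.154]
contact_force: [1.0, 0.4, -19.0]
gripper_width: 0.156
grasp_force: 59.2
```

Call:
apply_moves([
  {"translation": [0, 0, 0], "twist": 0.4, "hand": 0},
  {"translation": [0, 0, 0], "twist": 0.4, "hand": 0},
  {"translation": [0, 0, 0], "twist": 0, "hand": 0},
])

```text
time: 13.75
tool_pos: [0.5972, -0.0571, 0.1585]
tool_rot: [0.172, 0.693, 0.685, -0.148]
contact_force: [0.1, -0.6, -18.3]
gripper_width: 0.153
grasp_force: 59.2
```

```bash
python3 t.py
```

```text
13.75 [-0.03   0.079  1.795 -0.481  1.255  0.13 ] [ 0.5972 -0.0571  0.1585]
[[0.019, 0.999, 0.031], [0.898, -0.003, -0.441], [-0.44, 0.036, -0.897]]
tilt deg 26.21 az -1.5
F [  0.1  -0.6 -18.3] T [ 2.03  0.65 -0.25] 0.153 59.2
key yaw~ -0.139
```

Call:
apply_moves([
  {"translation": [0, 0, 0], "twist": 0.4, "hand": 0},
  {"translation": [0, 0, 0], "twist": 0.4, "hand": 0},
  {"translation": [0, 0, 0], "twist": 0, "hand": 0},
])

```text
time: 14.05
tool_pos: [0.597, -0.0573, 0.1588]
tool_rot: [0.178, 0.719, 0.657, -0.141]
contact_force: [3.1, -1.7, -10.7]
gripper_width: 0.161
grasp_force: 69.6
```

Call:
apply_moves([
  {"translation": [0, 0, 0], "twist": 0.4, "hand": 0},
  {"translation": [0, 0, 0], "twist": 0.4, "hand": 0},
  {"translation": [0, 0, 0], "twist": 0, "hand": 0},
])

```text
time: 14.35
tool_pos: [0.5967, -0.0573, 0.1594]
tool_rot: [0.183, 0.745, 0.627, -0.135]
contact_force: [-6.1, 1.3, -15.4]
gripper_width: 0.153
grasp_force: 84.9
```

```bash
python3 t.py
```

```text
14.35 [-0.03   0.079  1.794 -0.482  1.258  0.289] [ 0.5967 -0.0573  0.1594]
[[0.176, 0.984, 0.029], [0.885, -0.145, -0.442], [-0.431, 0.104, -0.897]]
tilt deg 26.29 az -1.505
F [ -6.1   1.3 -15.4] T [ 2.07  3.03 -0.2 ] 0.153 84.9
key yaw~ -0.283
```

Call:
apply_moves([
  {"translation": [0.026, -0.005, 0.054], "twist": 0, "hand": 0.3},
  {"translation": [0, 0, 0], "twist": 0, "hand": 0.3},
  {"translation": [0, 0, 0], "twist": 0, "hand": 0.3},
])

```text
time: 14.65
tool_pos: [0.6028, -0.0585, 0.16]
tool_rot: [0.19, 0.745, 0.626, -0.129]
contact_force: [-0.0, -1.2, 0.7]
gripper_width: 0.305
grasp_force: 0.5
```

```bash
python3 -c "
from t import *
import cv2
im=grab_frame('wrist');cv2.imwrite('pics/w4.png',im[200:460,160:500,::-1])
go([.5990,-.0577,.1527])"
```

```text
14.65 [-0.031  0.082  1.79  -0.487  1.243  0.297] [ 0.6028 -0.0585  0.16  ]
[[0.183, 0.982, 0.046], [0.884, -0.144, -0.445], [-0.43, 0.122, -0.894]]
tilt deg 26.57 az -1.469
F [-0.  -1.2  0.7] T [ 0.16  0.14 -0.08] 0.305 0.5
key yaw~ -0.282
tool shift mm [ 3.2 -4.7  6. ] len 0.008
```

View pics/w4.png

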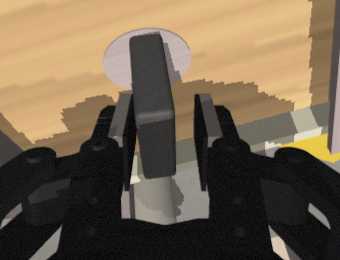

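Call:
apply_moves([
  {"translation": [0.03, -0.04, 0.05], "twist": 0, "hand": 0.3},
  {"translation": [0, 0, 0], "twist": 0, "hand": 0},
  {"translation": [0, 0, 0], "twist": 0, "hand": 0},
  {"translation": [0, 0, 0], "twist": 0, "hand": 0},
  {"translation": [-0.03, 0.01, -0.06], "twist": 0, "hand": 0},
  {"translation": [0, 0, 0], "twist": 0, "hand": 0},
])

```text
time: 15.3
tool_pos: [0.5968, -0.0571, 0.1541]
tool_rot: [0.186, 0.744, 0.628, -0.131]
contact_force: [9.4, -3.2, -10.7]
gripper_width: 0.165
grasp_force: 62.8
```

```bash
python3 t.py
```

```text
15.3 [-0.03   0.079  1.803 -0.485  1.241  0.296] [ 0.5968 -0.0571  0.1541]
[[0.178, 0.983, 0.038], [0.886, -0.143, -0.442], [-0.429, 0.113, -0.896]]
tilt deg 26.34 az -1.484
F [  9.4  -3.2 -10.7] T [0.55 0.33 0.69] 0.165 62.8
key yaw~ -0.28
```

Call:
apply_moves([
  {"translation": [0, 0.02, -0.02], "twist": 0.4, "hand": 0},
  {"translation": [0, 0, 0], "twist": 0.4, "hand": 0},
  {"translation": [0, 0, 0], "twist": 0, "hand": 0},
])

```text
time: 15.6
tool_pos: [0.5958, -0.0568, 0.157]
tool_rot: [0.189, 0.77, 0.596, -0.128]
contact_force: [-8.1, -0.9, 3.5]
gripper_width: 0.165
grasp_force: 62.3
```

Call:
apply_moves([
  {"translation": [0, 0, 0], "twist": 0.4, "hand": 0},
  {"translation": [0, 0, 0], "twist": 0.4, "hand": 0},
  {"translation": [0, 0, 0], "twist": 0, "hand": 0},
])

```text
time: 15.9
tool_pos: [0.5962, -0.0564, 0.159]
tool_rot: [0.194, 0.793, 0.564, -0.12]
contact_force: [-9.5, 0.3, 9.6]
gripper_width: 0.164
grasp_force: 75.0
```

```bash
python3 t.py
```

```text
15.9 [-0.028  0.078  1.796 -0.484  1.258  0.455] [ 0.5962 -0.0564  0.159 ]
[[0.334, 0.942, 0.029], [0.849, -0.287, -0.444], [-0.409, 0.173, -0.896]]
tilt deg 26.39 az -1.504
F [-9.5  0.3  9.6] T [ 0.58  3.22 -0.68] 0.164 75.0
key yaw~ -0.432
```

Call:
apply_moves([
  {"translation": [-0.025, 0.01, -0.05], "twist": 0, "hand": 0},
  {"translation": [0, 0, 0], "twist": 0, "hand": 0},
])

```text
time: 16.1
tool_pos: [0.5955, -0.0558, 0.1623]
tool_rot: [0.193, 0.793, 0.565, -0.119]
contact_force: [-7.8, 2.1, 2.1]
gripper_width: 0.164
grasp_force: 60.8
```

```bash
python3 -c "
from t import *
import cv2
im=grab_frame('wrist');cv2.imwrite('pics/w5.png',im[:,:,::-1])"
```

```text
16.1 [-0.028  0.073  1.795 -0.479  1.264  0.451] [ 0.5955 -0.0558  0.1623]
[[0.334, 0.942, 0.029], [0.85, -0.288, -0.441], [-0.407, 0.172, -0.897]]
tilt deg 26.21 az -1.505
F [-7.8  2.1  2.1] T [ 1.05  2.34 -0.69] 0.164 60.8
key yaw~ -0.432
```

View pics/w5.png

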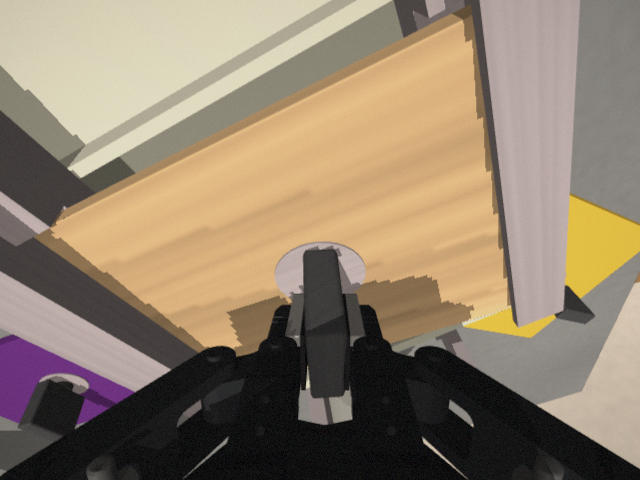

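Call:
apply_moves([
  {"translation": [-0.02, 0.01, -0.045], "twist": 0, "hand": 0},
  {"translation": [-0.02, 0.01, -0.045], "twist": 0, "hand": 0},
  {"translation": [0, 0, 0], "twist": 0, "hand": 0},
  {"translation": [0, 0, 0], "twist": 0, "hand": 0},
])

```text
time: 16.55
tool_pos: [0.5955, -0.0559, 0.166]
tool_rot: [0.192, 0.793, 0.567, -0.119]
contact_force: [8.1, -4.6, -25.6]
gripper_width: 0.165
grasp_force: 77.7
```

```bash
python3 -c "
from t import *
for c in ['wrist','scene']:
  grab_frame(c)
  for q in ['key_grip','hatch']: print(c,q,[(np.round(d['point'],3).tolist(),round(d['score'],2)) for d in recognise(c,q) if abs(d['point'][0]-.6)<.08])"
```

```text
16.55 [-0.029  0.068  1.793 -0.476  1.269  0.441] [ 0.5955 -0.0559  0.166 ]
[[0.33, 0.944, 0.029], [0.853, -0.284, -0.439], [-0.406, 0.169, -0.898]]
tilt deg 26.07 az -1.504
F [  8.1  -4.6 -25.6] T [1.88 0.92 0.56] 0.165 77.7
key yaw~ -0.429
wrist key_grip [([0.603, -0.036, 0.176], 0.63)]
wrist hatch [([0.61, -0.018, 0.133], 0.56)]
scene key_grip [([0.606, -0.032, 0.155], 0.47)]
scene hatch [([0.618, -0.036, 0.13], 0.58)]
```

The hatch has let go at about -0.4 rad. But the tool leans at the wrong azimuth for that key angle, so its roll cocks the hatch against a lip. I'll seat it again, release, re-aim the tilt and re-grip squarely.

Call:
apply_moves([
  {"translation": [0.04, -0.02, 0.09], "twist": 0, "hand": 0},
  {"translation": [0.04, -0.02, 0.09], "twist": 0, "hand": 0},
  {"translation": [0, 0, 0], "twist": 0, "hand": 0},
  {"translation": [0, 0, 0], "twist": 0, "hand": 0},
])

```text
time: 17.25
tool_pos: [0.5968, -0.0563, 0.1584]
tool_rot: [0.195, 0.794, 0.564, -0.119]
contact_force: [-16.9, 6.0, 17.9]
gripper_width: 0.166
grasp_force: 95.5
```

```bash
python3 t.py
```

```text
17.25 [-0.027  0.08   1.796 -0.486  1.256  0.459] [ 0.5968 -0.0563  0.1584]
[[0.336, 0.941, 0.031], [0.848, -0.288, -0.445], [-0.41, 0.176, -0.895]]
tilt deg 26.48 az -1.501
F [-16.9   6.   17.9] T [ 0.9   4.88 -1.36] 0.166 95.5
key yaw~ -0.433
```

Call:
apply_moves([
  {"translation": [0, 0, 0], "twist": 0, "hand": 0.4},
  {"translation": [0, 0, 0], "twist": 0, "hand": 0.6},
  {"translation": [0, 0, 0], "twist": 0, "hand": 0.6},
  {"translation": [0, 0, -0.1], "twist": 0, "hand": 0.6},
])

```text
time: 17.65
tool_pos: [0.5982, -0.0524, 0.1627]
tool_rot: [0.197, 0.793, 0.565, -0.116]
contact_force: [-0.5, -0.1, -0.8]
gripper_width: 0.6
grasp_force: 0.0
```

```bash
python3 -c "
from t import *
import cv2
im=grab_frame('wrist');cv2.imwrite('pics/w6.png',im[:,:,::-1])
k=get_calibration('wrist');np.savez('w6.npz',K=k['camera_matrix'],P=k['pose'])"
```

```text
17.65 [-0.021  0.075  1.793 -0.483  1.258  0.46 ] [ 0.5982 -0.0524  0.1627]
[[0.335, 0.941, 0.038], [0.85, -0.285, -0.443], [-0.406, 0.181, -0.896]]
tilt deg 26.4 az -1.485
F [-0.5 -0.1 -0.8] T [ 0.25  0.01 -0.02] 0.6 0.0
key yaw~ -0.43
```

View pics/w6.png

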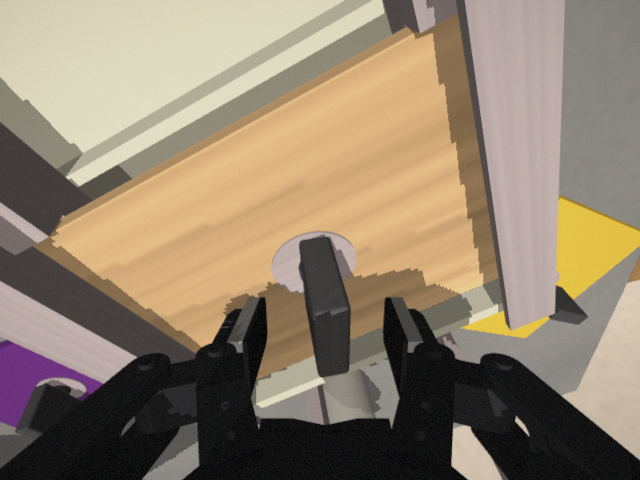

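```bash
python3 -c "
from h import *
d=np.load('w6.npz');k=dict(camera_matrix=d['K'],pose=d['P'])
a,b=ray('',(327,310),.164,k),ray('',(335,373),.164,k)
print(a,b,(a+b)/2,np.linalg.norm(a-b),np.arctan2(-(a-b)[0],(a-b)[1])-.136)
a,b=ray('',(313,259),.125,k),ray('',(313,259),.116,k);print(a,b)
"
```

```text
[ 0.60378765 -0.0351416   0.164     ] [ 0.59428732 -0.07982259  0.164     ] [ 0.59903749 -0.05748209  0.164     ] 0.045679838909166465 -0.3455056673161415
[ 0.60137455 -0.04663692  0.125     ] [ 0.60007326 -0.05534489  0.116     ]
```

Call:
apply_moves([
  {"translation": [0, 0, -0.3], "twist": 0, "hand": 0.8},
  {"translation": [0, 0, -0.5], "twist": 0, "hand": 1},
  {"translation": [0, 0, -0.5], "twist": 0, "hand": 1},
  {"translation": [0, 0, -0.5], "twist": 0, "hand": 1},
  {"translation": [0, 0, -0.5], "twist": 0, "hand": 1},
  {"translation": [-0.4, -0.14, -0.26], "twist": 0, "hand": 1},
  {"translation": [-0.4, -0.14, -0.26], "twist": 0, "hand": 1},
  {"translation": [-0.4, -0.14, -0.26], "twist": 0, "hand": 1},
])

```text
time: 18.5
tool_pos: [0.5057, -0.006, 0.4823]
tool_rot: [0.197, 0.793, 0.565, -0.115]
contact_force: [0.9, -0.3, -0.9]
gripper_width: 1.001
grasp_force: 0.0
```

Call:
apply_moves([
  {"translation": [-0.4, -0.14, -0.26], "twist": 0, "hand": 1},
  {"translation": [-0.4, -0.14, -0.26], "twist": 0, "hand": 1},
  {"translation": [-0.4, -0.14, -0.26], "twist": 0, "hand": 1},
  {"translation": [-0.4, -0.14, -0.26], "twist": 0, "hand": 1},
  {"translation": [-0.4, -0.14, -0.26], "twist": 0, "hand": 1},
  {"translation": [-0.4, -0.14, -0.26], "twist": 0, "hand": 1},
  {"translation": [-0.4, -0.14, -0.26], "twist": 0, "hand": 1},
  {"translation": [-0.4, -0.14, -0.26], "twist": 0, "hand": 1},
])

```text
time: 19.3
tool_pos: [0.2838, -0.1539, 0.7784]
tool_rot: [0.198, 0.793, 0.565, -0.115]
contact_force: [0.5, -1.4, 1.1]
gripper_width: 1.002
grasp_force: 0.0
```

```bash
python3 -c "
from t import *
go([.05,-.3,.9]);go([-.19,-.17,.9])"
```

```text
19.3 [-0.415 -0.505  1.22  -0.479  2.133 -0.401] [ 0.2838 -0.1539  0.7784]
[[0.336, 0.941, 0.041], [0.85, -0.284, -0.444], [-0.407, 0.184, -0.895]]
tilt deg 26.5 az -1.479
F [ 0.5 -1.4  1.1] T [ 0.15 -0.03  0.05] 1.002 0.0
key yaw~ -0.429
tool shift mm [-252.1 -156.3  -53.5] len 0.301
tool shift mm [-222.2 -419.  -121.2] len 0.489
```

Call:
apply_moves([
  {"translation": [-0.36, -0.22, -0.08], "twist": 0, "hand": 1},
  {"translation": [-0.36, -0.22, -0.08], "twist": 0, "hand": 1},
  {"translation": [-0.36, -0.22, -0.08], "twist": 0, "hand": 1},
  {"translation": [-0.36, -0.22, -0.08], "twist": 0, "hand": 1},
  {"translation": [-0.36, -0.22, -0.08], "twist": 0, "hand": 1},
  {"translation": [-0.36, -0.22, -0.08], "twist": 0, "hand": 1},
  {"translation": [-0.36, -0.22, -0.08], "twist": 0, "hand": 1},
])

```text
time: 20.0
tool_pos: [0.077, -0.2855, 0.8895]
tool_rot: [0.197, 0.793, 0.564, -0.116]
contact_force: [1.1, -0.5, -0.5]
gripper_width: 1.002
grasp_force: 0.0
```

Call:
apply_moves([
  {"translation": [0.05, -0.44, -0.11], "twist": 0, "hand": 1},
  {"translation": [0.05, -0.44, -0.11], "twist": 0, "hand": 1},
  {"translation": [0.05, -0.44, -0.11], "twist": 0, "hand": 1},
  {"translation": [0.05, -0.44, -0.11], "twist": 0, "hand": 1},
  {"translation": [0.05, -0.44, -0.11], "twist": 0, "hand": 1},
  {"translation": [0.05, -0.44, -0.11], "twist": 0, "hand": 1},
])

```text
time: 20.6
tool_pos: [-0.0528, -0.2228, 0.8869]
tool_rot: [0.191, 0.797, 0.563, -0.108]
contact_force: [-0.5, -1.1, 0.0]
gripper_width: 0.997
grasp_force: 0.0
```

```bash
python3 -c "
from t import *
go([-.19,-.17,1.0])"
```

```text
20.6 [-2.692 -0.559  0.972  0.681  2.448 -1.76 ] [-0.0528 -0.2228  0.8869]
[[0.344, 0.938, 0.043], [0.856, -0.294, -0.426], [-0.387, 0.183, -0.904]]
tilt deg 25.35 az -1.47
F [-0.5 -1.1  0. ] T [0.19 0.08 0.04] 0.997 0.0
key yaw~ -0.44
tool shift mm [ -45.7 -123.5 -130.6] len 0.185
```

Call:
apply_moves([
  {"translation": [-0.19, 0.05, -0.45], "twist": 0, "hand": 1},
  {"translation": [-0.19, 0.05, -0.45], "twist": 0, "hand": 1},
  {"translation": [-0.19, 0.05, -0.45], "twist": 0, "hand": 1},
  {"translation": [-0.19, 0.05, -0.45], "twist": 0, "hand": 1},
])

```text
time: 21.0
tool_pos: [-0.0644, -0.2343, 1.0416]
tool_rot: [0.215, 0.792, 0.558, -0.126]
contact_force: [0.4, 0.2, 1.5]
gripper_width: 1.0
grasp_force: 0.0
```

```bash
python3 t.py
```

```text
21.0 [-2.756 -0.047  0.106  1.173  2.618 -1.254] [-0.0644 -0.2343  1.0416]
[[0.347, 0.937, 0.041], [0.829, -0.286, -0.481], [-0.439, 0.201, -0.876]]
tilt deg 28.84 az -1.486
F [0.4 0.2 1.5] T [0.16 0.01 0.05] 1.0 0.0
key yaw~ -0.432
```

```bash
cat > m.py <<'E'
from h import *
D=[([-1.416,.965,.058,.008,2.051,-.217],[.2194,-.9156,.4591]),([-1.4314,.6603,.5171,.0081,1.9029,-.2339],[.1973,-.8582,.4632]),
([-1.495,.556,.056,.023,2.444,-.283],[.1289,-.6681,.7877]),([-1.765,-.091,.342,.118,2.62,-.458],[.0349,-.2854,.9817]),([-1.314,.053,1.613,0,1.476,-.119],[.2294,-.5814,.2533]),
([-1.069,-.097,.227,-.32,2.62,-.182],[.1375,-.1801,1.0178]),([.042,-.02,.449,-.836,2.502,.511],[.3414,-.0255,.9483]),([.219,-.143,1.301,-.502,1.989,-.387],[.5194,.0755,.586]),
([-.031,.085,1.798,-.486,1.238,-.32],[.5994,-.0582,.1535]),([-2.692,-.559,.972,.681,2.448,-1.76],[-.0528,-.2228,.8869]),([-2.756,-.047,.106,1.173,2.618,-1.254],[-.0644,-.2343,1.0416])]
def Rm(q): return R.from_euler('ZYZYZ',[q[0],q[1]+q[2],q[3],q[4],q[5]]).as_matrix()
def pos(q,P):
    a,d,h,L2,e,L3,wx,Lt=P
    v=np.array([a,d,h])+R.from_euler('y',q[1]).apply([0,0,L2])+R.from_euler('y',q[1]+q[2]).apply([e,0,L3])
    w=R.from_euler('YZY',[q[1]+q[2],q[3],q[4]]).apply([wx,0,Lt])
    return R.from_euler('z',q[0]).apply(v+w)
ft=least_squares(lambda P:np.concatenate([pos(q,P)-p for q,p in D]),[0,.07,.3,.45,0,.45,0,.2]); P=ft.x
R0=Rm(D[8][0]).T@np.array([[-.422,.906,.039],[.805,.394,-.443],[-.417,-.155,-.896]])
U,_,V=np.linalg.svd(R0);R0=U@V
lo=np.array([-3.01,-1.01,.06,-1.02,.09,-3.14]);hi=np.array([3.01,2.22,2.58,4.17,2.62,3.14])
def ik(q,p,Rt,w=.3):
    f=lambda x:np.concatenate([pos(x,P)-p,w*R.from_matrix(Rm(x)@R0@Rt.T).as_rotvec(),1e-4*(x-q)])
    return least_squares(f,np.clip(q,lo+1e-6,hi-1e-6),bounds=(lo,hi)).x
def fk(q): return pos(q,P),Rm(q)@R0
def sim(q,rows,w=.3):
    for t in rows:
        p,Rt=fk(q); q=ik(q,p+Rt@(np.array(t)*.1),Rt,w)
    p,Rt=fk(q); z=Rt[:,2]; return q,p,Rt
def info(q,p,Rt): print(q.round(2),p.round(3),'tilt',np.degrees(np.arccos(-Rt[2,2])).round(1),'az',np.arctan2(Rt[1,2],Rt[0,2]).round(3))
if __name__=="__main__":
    print(P.round(4),abs(ft.fun).max(),R0.round(3).tolist())
    for w in(.1,.3,1):
        info(*sim(np.array(D[9][0]),[[-.19,.05,-.45]]*4,w))
        q=np.array(D[7][0])
        # inward from above the near region, orientation as at D[7]
        p,Rt=fk(q)
        for k in range(3):
            d=Rt.T@(np.array([.38,-.02,.40])-p); 
        q2=ik(q,np.array([.38,0,.40]),Rt); info(q2,*fk(q2))
        for n in(4,8):
            p2,R2=fk(q2); u=R2.T@np.array([-1,0,0])*.5; info(*sim(q2,[u]*n,w))
E
python3 m.py
```

```text
Traceback (most recent call last):
  File "m.py", line 13, in <module>
    R0=Rm(D[8][0]).T@np.array([[-.422,.906,.039],[.805,.394,-.443],[-.417,-.155,-.896]])
       ~~^^^^^^^^^
  File "m.py", line 6, in Rm
    def Rm(q): return R.from_euler('ZYZYZ',[q[0],q[1]+q[2],q[3],q[4],q[5]]).as_matrix()
                      ~~~~~~~~~~~~^^^^^^^^^^^^^^^^^^^^^^^^^^^^^^^^^^^^^^^^^
  File "scipy/spatial/transform/_rotation.pyx", line 1413, in scipy.spatial.transform._rotation.Rotation.from_euler
ValueError: Expected axis specification to be a non-empty string of upto 3 characters, got ZYZYZ
```

```bash
sed -i "s/^def Rm.*/def Rm(q): return (R.from_euler('ZYZ',[q[0],q[1]+q[2],q[3]])*R.from_euler('YZ',[q[4],q[5]])).as_matrix()/" m.py; python3 m.py
```

```text
[-3.000e-04  7.410e-02  2.375e-01  4.265e-01  9.580e-02  6.099e-01
 -3.000e-04  2.571e-01] 0.0005597006261734427 [[-0.001, -1.0, 0.001], [1.0, -0.001, 0.0], [-0.0, 0.001, 1.0]]
[-3.01 -0.07  0.06  1.34  2.55 -1.29] [-0.065 -0.224  1.061] tilt 34.0 az -1.687
[ 0.1  -0.59  1.94 -0.47  1.77 -0.39] [0.38 0.   0.4 ] tilt 26.3 az -1.469
[ 0.25 -1.01  2.16 -0.57  2.15 -0.4 ] [0.186 0.004 0.402] tilt 29.9 az -1.761
[ 0.9  -1.01  2.12 -0.51  2.62  0.16] [0.039 0.068 0.45 ] tilt 39.2 az -1.854
[-2.96 -0.04  0.06  1.43  2.61 -1.19] [-0.065 -0.217  1.049] tilt 30.0 az -1.508
[ 0.1  -0.59  1.94 -0.47  1.77 -0.39] [0.38 0.   0.4 ] tilt 26.3 az -1.469
[ 0.27 -1.01  2.15 -0.54  2.09 -0.37] [0.201 0.014 0.407] tilt 27.6 az -1.602
[ 0.91 -1.01  2.1  -0.45  2.56  0.24] [0.047 0.081 0.449] tilt 34.3 az -1.799
[-2.63 -0.09  0.21  0.96  2.62 -1.35] [-0.062 -0.241  1.028] tilt 26.6 az -1.486
[ 0.1  -0.59  1.94 -0.47  1.77 -0.39] [0.38 0.   0.4 ] tilt 26.3 az -1.469
[ 0.28 -1.01  2.14 -0.52  2.05 -0.35] [0.211 0.021 0.411] tilt 26.4 az -1.488
[ 0.96 -1.01  2.08 -0.44  2.41  0.29] [0.071 0.104 0.447] tilt 27.2 az -1.525
```

```bash
cat > n.py <<'E'
from m import *
if 1:
    for w in(.4,.5,.6,.7): info(*sim(np.array(D[9][0]),[[-.19,.05,-.45]]*4,w))
q0=state()['joint_pos'];_,R1=fk(q0);zt=np.array([-.104,-.458,-.883]);zt/=np.linalg.norm(zt)
print('now ang',np.degrees(np.arccos(R1[:,2]@zt)))
rng=np.random.default_rng(0);out=[]
qs=[np.array(D[i][0]) for i in (3,5,6,7,9)]
import time;t0=time.time()
while time.time()-t0<240:
    az=rng.uniform(-2.6,2.0);rr=rng.uniform(.28,.95);p=np.array([rr*np.cos(az),rr*np.sin(az),rng.uniform(.4,1.1)])
    if p[0]<-.2: continue
    q=ik(qs[rng.integers(5)],p,R1,.5);pp,Rq=fk(q)
    if np.linalg.norm(pp-p)>.01 or abs(Rq-R1).max()>.02: continue
    u=rng.normal(size=3);u/=np.linalg.norm(u)
    q2,p2,R2=sim(q,[.5*(R2T@u) for R2T in [R1.T]*6],.5)
    if np.hypot(*p2[:2])<.2 or p2[2]<.35: continue
    out.append((np.degrees(np.arccos(R2[:,2]@zt)),p.round(2),u.round(2),q.round(2),p2.round(2),q2.round(2),np.degrees(np.arccos(-R2[2,2])).round(1),np.arctan2(R2[1,2],R2[0,2]).round(2)))
out.sort(key=lambda o:o[0]);print(len(out))
for o in out[:12]: print(round(o[0],1),*[x.tolist() for x in o[1:]])
E
python3 n.py
```

```text
[-2.9  -0.04  0.06  1.36  2.62 -1.2 ] [-0.065 -0.221  1.048] tilt 29.6 az -1.5
[-2.84 -0.03  0.06  1.3   2.62 -1.21] [-0.065 -0.227  1.047] tilt 29.4 az -1.495
[-2.75 -0.06  0.12  1.15  2.62 -1.27] [-0.064 -0.233  1.04 ] tilt 28.5 az -1.496
[-2.7  -0.07  0.16  1.07  2.62 -1.31] [-0.063 -0.236  1.035] tilt 27.8 az -1.494
now ang 8.361273345887634
4129
1.2 [0.31, -0.12, 0.5] [-0.77, 0.07, -0.63] [-0.24, -0.77, 1.89, -0.49, 1.81, -0.07] [0.23, -0.08, 0.35] [-0.12, -1.01, 2.24, -0.54, 1.91, 0.08] 29.2 -1.8
1.3 [0.29, -0.13, 0.57] [-0.71, -0.07, -0.7] [-0.3, -0.78, 1.77, -0.49, 1.9, -0.17] [0.21, -0.17, 0.41] [-0.54, -1.01, 2.13, -0.46, 1.84, -0.33] 26.8 -1.81
2.7 [0.27, -0.24, 0.43] [-0.88, 0.48, 0.04] [-0.67, -0.87, 2.06, -0.36, 1.59, -0.4] [0.17, -0.13, 0.52] [-0.49, -1.01, 1.94, -0.5, 2.05, -0.38] 25.6 -1.84
3.3 [0.39, -0.18, 0.44] [-0.97, 0.18, 0.16] [-0.33, -0.59, 1.88, -0.46, 1.63, -0.07] [0.18, -0.13, 0.54] [-0.44, -1.01, 1.92, -0.5, 2.01, -0.34] 27.4 -1.67
4.0 [0.23, -0.31, 0.49] [-0.67, 0.74, 0.03] [-0.97, -0.81, 1.92, -0.24, 1.58, -0.69] [0.14, -0.15, 0.58] [-0.74, -1.01, 1.83,
[... 411 characters left out ...]
1.69, -0.51] [0.16, -0.26, 0.42] [-1.03, -1.01, 2.12, -0.27, 1.71, -0.74] 23.6 -1.74
4.6 [0.32, 0.09, 0.55] [-0.55, -0.76, -0.35] [0.42, -0.55, 1.68, -0.56, 2.12, 0.49] [0.21, -0.13, 0.48] [-0.37, -1.01, 2.03, -0.5, 1.91, -0.23] 28.3 -1.63
5.3 [0.39, 0.57, 0.67] [0.05, -0.92, -0.39] [-1.98, -1.01, 0.07, 2.68, 2.61, 1.16] [0.52, 0.44, 0.71] [-2.22, -1.01, 0.14, 2.54, 2.62, 0.81] 28.9 -1.6
5.4 [-0.13, -0.26, 0.97] [-0.65, 0.68, 0.34] [-2.78, -0.26, 0.59, 0.84, 2.47, -1.68] [-0.29, -0.22, 1.0] [-3.01, 0.16, 0.06, 0.99, 2.62, -1.71] 25.0 -1.62
5.6 [0.4, -0.18, 0.45] [-0.89, -0.27, -0.37] [-0.34, -0.57, 1.86, -0.46, 1.62, -0.07] [0.18, -0.3, 0.35] [-1.1, -1.01, 2.23, -0.21, 1.5, -0.77] 26.4 -1.59
```

Call:
apply_moves([
  {"translation": [0.12, 0.33, 0.36], "twist": 0, "hand": 1},
  {"translation": [0.12, 0.33, 0.36], "twist": 0, "hand": 1},
  {"translation": [0.12, 0.33, 0.36], "twist": 0, "hand": 1},
  {"translation": [0.12, 0.33, 0.36], "twist": 0, "hand": 1},
])

```text
time: 21.4
tool_pos: [0.0195, -0.2813, 0.9815]
tool_rot: [0.229, 0.793, 0.552, -0.118]
contact_force: [-1.1, 0.1, -0.4]
gripper_width: 1.003
grasp_force: 0.0
```

Call:
apply_moves([
  {"translation": [0.37, 0.19, 0.13], "twist": 0, "hand": 1},
  {"translation": [0.37, 0.19, 0.13], "twist": 0, "hand": 1},
  {"translation": [0.37, 0.19, 0.13], "twist": 0, "hand": 1},
  {"translation": [0.37, 0.19, 0.13], "twist": 0, "hand": 1},
  {"translation": [0.37, 0.19, 0.13], "twist": 0, "hand": 1},
  {"translation": [0.37, 0.19, 0.13], "twist": 0, "hand": 1},
  {"translation": [0.37, 0.19, 0.13], "twist": 0, "hand": 1},
])

```text
time: 22.1
tool_pos: [0.1844, -0.1883, 0.8647]
tool_rot: [0.226, 0.796, 0.551, -0.111]
contact_force: [-0.1, -1.0, 0.2]
gripper_width: 0.999
grasp_force: 0.0
```

```bash
python3 -c "
from t import *
go([.31,-.12,.5])
from m import *
R1=fk(s['joint_pos'])[1]
q=ik(s['joint_pos'],np.array([.31,-.12,.5]),R1,.6);info(q,*fk(q))
for n in (5,6,7,8):
  u=R1.T@np.array([-.77,.07,-.63])*.5
  info(*sim(q,[u]*n,.6))
print(u)"
```

```text
22.1 [-0.799 -0.54   1.05  -0.353  2.176 -0.709] [ 0.1844 -0.1883  0.8647]
[[0.369, 0.927, 0.072], [0.826, -0.291, -0.482], [-0.426, 0.238, -0.873]]
tilt deg 29.19 az -1.422
F [-0.1 -1.   0.2] T [ 0.2   0.06 -0.01] 0.999 0.0
key yaw~ -0.44
tool shift mm [258.    9.8 294.5] len 0.392
[-0.24 -0.8   1.9  -0.48  1.8  -0.05] [ 0.31 -0.12  0.5 ] tilt 29.1 az -1.424
[-0.15 -1.01  2.19 -0.52  1.86  0.05] [ 0.243 -0.087  0.381] tilt 28.7 az -1.614
[-0.1  -1.01  2.23 -0.53  1.88  0.12] [ 0.239 -0.074  0.36 ] tilt 28.9 az -1.667
[-0.04 -1.01  2.26 -0.54  1.9   0.19] [ 0.233 -0.059  0.339] tilt 29.3 az -1.716
[ 0.04 -1.01  2.3  -0.54  1.92  0.27] [ 0.225 -0.042  0.316] tilt 29.8 az -1.762
[ 0.02075736 -0.44157063  0.23078021]
```

Call:
apply_moves([
  {"translation": [0.32, 0.01, 0.37], "twist": 0, "hand": 1},
  {"translation": [0.32, 0.01, 0.37], "twist": 0, "hand": 1},
  {"translation": [0.32, 0.01, 0.37], "twist": 0, "hand": 1},
  {"translation": [0.32, 0.01, 0.37], "twist": 0, "hand": 1},
  {"translation": [0.32, 0.01, 0.37], "twist": 0, "hand": 1},
  {"translation": [0.32, 0.01, 0.37], "twist": 0, "hand": 1},
  {"translation": [0.32, 0.01, 0.37], "twist": 0, "hand": 1},
  {"translation": [0.32, 0.01, 0.37], "twist": 0, "hand": 1},
])

```text
time: 22.9
tool_pos: [0.3073, -0.1216, 0.4975]
tool_rot: [0.225, 0.796, 0.551, -0.11]
contact_force: [0.7, 0.0, 0.2]
gripper_width: 0.999
grasp_force: 0.0
```

Call:
apply_moves([
  {"translation": [0.02, -0.44, 0.23], "twist": 0, "hand": 1},
  {"translation": [0.02, -0.44, 0.23], "twist": 0, "hand": 1},
  {"translation": [0.02, -0.44, 0.23], "twist": 0, "hand": 1},
  {"translation": [0.02, -0.44, 0.23], "twist": 0, "hand": 1},
  {"translation": [0.02, -0.44, 0.23], "twist": 0, "hand": 1},
  {"translation": [0.02, -0.44, 0.23], "twist": 0, "hand": 1},
])

```text
time: 23.5
tool_pos: [0.2384, -0.0798, 0.3612]
tool_rot: [0.19, 0.805, 0.539, -0.158]
contact_force: [0.4, 0.4, -0.7]
gripper_width: 0.997
grasp_force: 0.0
```

```bash
python3 -c "
from t import *
from m import *
q=s['joint_pos']
for n in (2,4,6):
 for u in ([.02,-.44,.23],[0,-.5,.0],[0,-.4,-.2],[.2,-.45,0],[-.2,-.45,0],[-.2,-.35,.23]):
  print(n,u);info(*sim(q,[np.array(u)]*n,.6))"
```

```text
23.5 [-0.126 -1.011  2.226 -0.526  1.871  0.092] [ 0.2384 -0.0798  0.3612]
[[0.369, 0.928, -0.05], [0.808, -0.347, -0.477], [-0.46, 0.136, -0.877]]
tilt deg 28.67 az -1.675
F [ 0.4  0.4 -0.7] T [ 0.21 -0.03 -0.03] 0.997 0.0
key yaw~ -0.493
2 [0.02, -0.44, 0.23]
[ 0.   -1.01  2.3  -0.54  1.92  0.24] [ 0.226 -0.049  0.318] tilt 29.5 az -1.774
2 [0, -0.5, 0.0]
[ 0.12 -1.01  2.23 -0.55  2.03  0.3 ] [ 0.209 -0.022  0.361] tilt 29.5 az -1.764
2 [0, -0.4, -0.2]
[ 0.14 -1.01  2.17 -0.56  2.07  0.28] [ 0.205 -0.018  0.395] tilt 29.1 az -1.729
2 [0.2, -0.45, 0]
[ 0.21 -1.01  2.27 -0.53  2.02  0.41] [0.208 0.    0.338] tilt 29.2 az -1.729
2 [-0.2, -0.45, 0]
[-0.06 -1.01  2.19 -0.56  1.99  0.12] [ 0.216 -0.063  0.386] tilt 29.3 az -1.783
2 [-0.2, -0.35, 0.23]
[-0.21 -1.01  2.26 -0.53  1.85  0.03] [ 0.231 -0.101  0.343] tilt 29.1 az -1.785
4 [0.02, -0.44, 0.23]
[ 0.18 -1.01  2.38 -0.52  1.98  0.43] [ 0.202 -0.008  0.272] tilt 30.8 az -1.85
4 [0, -0.5, 0.0]
[ 0.45 -1.01  2.23 -0.51  2.21  0.61] [0.157 0.046 0.361] tilt 30.7 az -1.81
4 [0, -0.4, -0.2]
[ 0.46 -1.01  2.12 -0.55  2.28  0.55] [0.149 0.
[... 217 characters left out ...]
az -1.87
4 [-0.2, -0.35, 0.23]
[-0.32 -1.01  2.28 -0.54  1.83 -0.05] [ 0.221 -0.128  0.327] tilt 29.6 az -1.889
6 [0.02, -0.44, 0.23]
[ 0.41 -1.01  2.46 -0.46  2.04  0.69] [0.161 0.039 0.225] tilt 32.4 az -1.895
6 [0, -0.5, 0.0]
[ 0.84 -1.01  2.24 -0.36  2.37  1.05] [0.077 0.102 0.357] tilt 31.3 az -1.821
6 [0, -0.4, -0.2]
[ 0.82 -0.99  2.07 -0.44  2.46  0.93] [0.079 0.091 0.453] tilt 29.5 az -1.749
6 [0.2, -0.45, 0]
[ 0.93 -0.94  2.33 -0.28  2.2   1.22] [0.081 0.138 0.281] tilt 29.6 az -1.742
6 [-0.2, -0.45, 0]
[ 0.25 -1.01  2.08 -0.62  2.31  0.3 ] [ 0.148 -0.     0.454] tilt 31.6 az -1.93
6 [-0.2, -0.35, 0.23]
[-0.46 -1.01  2.31 -0.54  1.78 -0.16] [ 0.207 -0.163  0.313] tilt 30.0 az -1.991
```

Call:
apply_moves([
  {"translation": [-0.2, -0.35, 0.23], "twist": 0, "hand": 1},
  {"translation": [-0.2, -0.35, 0.23], "twist": 0, "hand": 1},
  {"translation": [-0.2, -0.35, 0.23], "twist": 0, "hand": 1},
  {"translation": [0, 0, 0], "twist": 0, "hand": 1},
])

```text
time: 23.9
tool_pos: [0.226, -0.1154, 0.3347]
tool_rot: [0.167, 0.81, 0.53, -0.19]
contact_force: [0.4, -0.6, -0.1]
gripper_width: 1.0
grasp_force: 0.0
```

```bash
python3 -c "
from t import *
z=r[:,2];g=np.array([.599,-.0575,.149]);a=g-.14*z;print(a)
go([.42,.1,.5]);go(a);tw(-.35)
d=r.T@(a-np.array([.42,.1,.5]));print(d)"
```

```text
23.9 [-0.266 -1.01   2.272 -0.533  1.842 -0.01 ] [ 0.226  -0.1154  0.3347]
[[0.366, 0.921, -0.131], [0.794, -0.383, -0.472], [-0.485, 0.069, -0.872]]
tilt deg 29.33 az -1.841
F [ 0.4 -0.6 -0.1] T [ 0.25  0.02 -0.03] 1.0 0.0
key yaw~ -0.53
[0.61732454 0.00859167 0.27104959]
tool shift mm [ 162.   107.7 -271.2] len 0.334
tool shift mm [272.7 308.6 -54.2] len 0.415
twist rad -0.191
[0.11077222 0.20096301 0.21691964]
```

Call:
apply_moves([
  {"translation": [0.23, 0.15, -0.39], "twist": 0, "hand": 1},
  {"translation": [0.23, 0.15, -0.39], "twist": 0, "hand": 1},
  {"translation": [0.23, 0.15, -0.39], "twist": 0, "hand": 1},
  {"translation": [0.23, 0.15, -0.39], "twist": 0, "hand": 1},
  {"translation": [0.23, 0.15, -0.39], "twist": 0, "hand": 1},
  {"translation": [0.23, 0.15, -0.39], "twist": 0, "hand": 1},
  {"translation": [0.23, 0.15, -0.39], "twist": 0, "hand": 1},
])

```text
time: 24.6
tool_pos: [0.4182, 0.1045, 0.5046]
tool_rot: [0.168, 0.809, 0.531, -0.189]
contact_force: [-0.5, -1.4, 0.7]
gripper_width: 0.999
grasp_force: 0.0
```

Call:
apply_moves([
  {"translation": [0.16, 0.29, 0.31], "twist": 0, "hand": 1},
  {"translation": [0.16, 0.29, 0.31], "twist": 0, "hand": 1},
  {"translation": [0.16, 0.29, 0.31], "twist": 0, "hand": 1},
  {"translation": [0.16, 0.29, 0.31], "twist": 0, "hand": 1},
  {"translation": [0.16, 0.29, 0.31], "twist": 0, "hand": 1},
  {"translation": [0.16, 0.29, 0.31], "twist": 0, "hand": 1},
  {"translation": [0.16, 0.29, 0.31], "twist": -1, "hand": 0.6},
  {"translation": [0, 0, 0], "twist": -0.9, "hand": 0.6},
])

```text
time: 25.4
tool_pos: [0.6174, 0.0105, 0.2664]
tool_rot: [0.146, 0.753, 0.606, -0.209]
contact_force: [-0.4, -0.1, -0.3]
gripper_width: 0.693
grasp_force: 0.0
```

```bash
python3 -c "
from t import *
z=r[:,2];g=np.array([.599,-.0575,.149])
go(g-.003*z);tw(-.35)"
```

```text
25.4 [ 0.088  0.16   1.531 -0.478  1.644  0.315] [0.6174 0.0105 0.2664]
[[0.177, 0.974, -0.138], [0.853, -0.222, -0.473], [-0.491, -0.034, -0.871]]
tilt deg 29.48 az -1.854
F [-0.4 -0.1 -0.3] T [ 0.23 -0.05  0.02] 0.693 0.0
key yaw~ -0.36
tool shift mm [ -3.6   1.1 133.8] len 0.134
twist rad 0.008
```

Call:
apply_moves([
  {"translation": [-0.04, 0.01, 0.3], "twist": 0, "hand": 0.6},
  {"translation": [0, 0, 0.3], "twist": 0, "hand": 0.6},
  {"translation": [0, 0, 0.3], "twist": 0, "hand": 0.6},
  {"translation": [0, 0, 0.25], "twist": 0, "hand": 0.6},
  {"translation": [0, 0, 0.19], "twist": 0, "hand": 0.6},
  {"translation": [0, 0, 0], "twist": 0, "hand": 0.5},
])

```text
time: 26.0
tool_pos: [0.5988, -0.0555, 0.156]
tool_rot: [0.147, 0.755, 0.605, -0.206]
contact_force: [-0.3, -0.4, -0.3]
gripper_width: 0.502
grasp_force: 0.0
```

```bash
python3 -c "
from t import *
import cv2
z=r[:,2];g=np.array([.599,-.0575,.149])
go(g-.003*z)
im=grab_frame('wrist');cv2.imwrite('pics/w7.png',im[:,:,::-1])"
```

```text
26.0 [-0.013  0.189  1.69  -0.499  1.427  0.321] [ 0.5988 -0.0555  0.156 ]
[[0.183, 0.974, -0.133], [0.852, -0.225, -0.472], [-0.49, -0.027, -0.871]]
tilt deg 29.37 az -1.846
F [-0.3 -0.4 -0.3] T [ 0.23 -0.01  0.01] 0.502 0.0
key yaw~ -0.363
tool shift mm [1.8 0.9 4. ] len 0.004
```

View pics/w7.png

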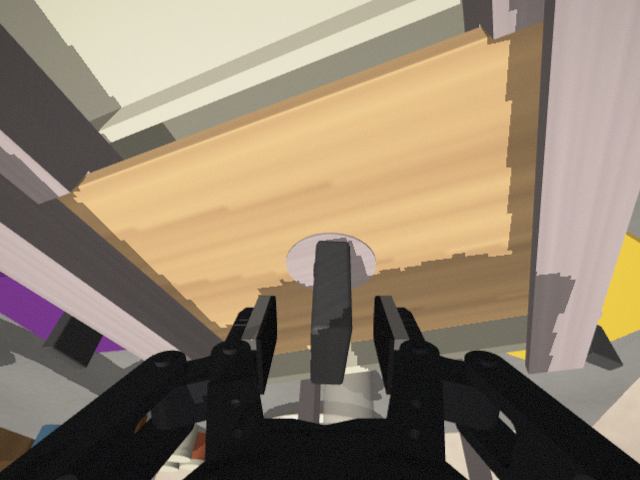

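The fin at (331,310) is now parallel to the pads and centred, so I grip and pull.

Call:
apply_moves([
  {"translation": [0.01, 0.01, 0.03], "twist": 0, "hand": 0},
  {"translation": [0, 0, 0], "twist": 0, "hand": 0},
  {"translation": [0, 0, 0], "twist": 0, "hand": 0},
  {"translation": [0, 0, 0], "twist": 0, "hand": 0},
  {"translation": [-0.03, 0, -0.05], "twist": 0, "hand": 0},
  {"translation": [0, 0, 0], "twist": 0, "hand": 0},
])

```text
time: 26.65
tool_pos: [0.6011, -0.056, 0.1615]
tool_rot: [0.148, 0.755, 0.605, -0.204]
contact_force: [-1.0, 0.5, -4.4]
gripper_width: 0.152
grasp_force: 58.4
```

```bash
python3 t.py
```

```text
26.65 [-0.014  0.185  1.684 -0.498  1.43   0.317] [ 0.6011 -0.056   0.1615]
[[0.184, 0.974, -0.129], [0.853, -0.224, -0.471], [-0.488, -0.023, -0.873]]
tilt deg 29.25 az -1.837
F [-1.   0.5 -4.4] T [ 0.61 -0.14 -0.01] 0.152 58.4
key yaw~ -0.362
```

Call:
apply_moves([
  {"translation": [-0.03, 0, -0.05], "twist": 0, "hand": 0},
  {"translation": [0, 0, 0], "twist": 0, "hand": 0},
  {"translation": [0, 0, 0], "twist": 0, "hand": 0},
])

```text
time: 26.95
tool_pos: [0.6011, -0.0567, 0.1669]
tool_rot: [0.149, 0.755, 0.605, -0.205]
contact_force: [-0.2, 0.6, -5.1]
gripper_width: 0.155
grasp_force: 58.6
```

```bash
python3 t.py
```

```text
26.95 [-0.015  0.18   1.681 -0.498  1.438  0.312] [ 0.6011 -0.0567  0.1669]
[[0.184, 0.974, -0.129], [0.853, -0.224, -0.472], [-0.489, -0.023, -0.872]]
tilt deg 29.3 az -1.838
F [-0.2  0.6 -5.1] T [ 0.65 -0.06 -0.05] 0.155 58.6
key yaw~ -0.362
```

Call:
apply_moves([
  {"translation": [-0.025, 0, -0.045], "twist": 0, "hand": 0},
  {"translation": [0, 0, 0], "twist": 0, "hand": 0},
  {"translation": [0, 0, 0], "twist": 0, "hand": 0},
])

```text
time: 27.25
tool_pos: [0.6013, -0.0569, 0.1723]
tool_rot: [0.149, 0.755, 0.605, -0.205]
contact_force: [-1.0, -1.0, -4.4]
gripper_width: 0.152
grasp_force: 58.6
```

Call:
apply_moves([
  {"translation": [-0.015, 0, -0.025], "twist": 0, "hand": 0},
  {"translation": [0, 0, 0], "twist": 0, "hand": 0},
  {"translation": [0, 0, 0], "twist": 0, "hand": 0},
])

```text
time: 27.55
tool_pos: [0.6013, -0.0569, 0.1751]
tool_rot: [0.149, 0.755, 0.605, -0.205]
contact_force: [-0.7, -0.8, -4.5]
gripper_width: 0.154
grasp_force: 58.6
```

```bash
python3 t.py
```

```text
27.55 [-0.015  0.172  1.675 -0.498  1.45   0.305] [ 0.6013 -0.0569  0.1751]
[[0.184, 0.974, -0.129], [0.852, -0.224, -0.472], [-0.489, -0.023, -0.872]]
tilt deg 29.32 az -1.838
F [-0.7 -0.8 -4.5] T [ 0.55 -0.02 -0.08] 0.154 58.6
key yaw~ -0.362
```

Call:
apply_moves([
  {"translation": [-0.01, 0, -0.02], "twist": 0, "hand": 0},
  {"translation": [0, 0, 0], "twist": 0, "hand": 0},
  {"translation": [0, 0, 0], "twist": 0, "hand": 0},
])

```text
time: 27.85
tool_pos: [0.6013, -0.0568, 0.1774]
tool_rot: [0.149, 0.755, 0.605, -0.205]
contact_force: [-1.3, 0.5, -4.7]
gripper_width: 0.154
grasp_force: 58.6
```

Call:
apply_moves([
  {"translation": [-0.01, 0, -0.02], "twist": 0, "hand": 0},
  {"translation": [0, 0, 0], "twist": 0, "hand": 0},
  {"translation": [0, 0, 0], "twist": 0, "hand": 0},
])

```text
time: 28.15
tool_pos: [0.6011, -0.0567, 0.1785]
tool_rot: [0.148, 0.755, 0.605, -0.205]
contact_force: [-0.4, -0.9, -10.1]
gripper_width: 0.153
grasp_force: 59.2
```

```bash
python3 -c "
from t import *
for c in ['wrist','scene']:
  grab_frame(c)
  for q in ['key_grip','hatch']: print(c,q,[(np.round(d['point'],3).tolist(),round(d['score'],2)) for d in recognise(c,q) if abs(d['point'][0]-.6)<.08])"
```

```text
28.15 [-0.015  0.168  1.673 -0.497  1.456  0.302] [ 0.6011 -0.0567  0.1785]
[[0.184, 0.974, -0.13], [0.853, -0.224, -0.472], [-0.489, -0.024, -0.872]]
tilt deg 29.3 az -1.84
F [ -0.4  -0.9 -10.1] T [ 0.71 -0.6  -0.03] 0.153 59.2
key yaw~ -0.362
wrist key_grip [([0.605, -0.037, 0.18], 0.89)]
wrist hatch [([0.616, -0.02, 0.137], 0.57)]
scene key_grip [([0.609, -0.033, 0.162], 0.47)]
scene hatch [([0.624, -0.037, 0.133], 0.88)]
```

Call:
apply_moves([
  {"translation": [0.025, 0, 0.045], "twist": 0, "hand": 0},
  {"translation": [0, 0, 0], "twist": 0, "hand": 0},
  {"translation": [0.082, -0.035, -0.045], "twist": 0, "hand": 0},
  {"translation": [0.082, -0.035, -0.045], "twist": 0, "hand": 0},
  {"translation": [0, 0, 0], "twist": 0, "hand": 0},
])

```text
time: 28.95
tool_pos: [0.5984, -0.0352, 0.1747]
tool_rot: [0.148, 0.755, 0.605, -0.205]
contact_force: [-4.5, 0.5, -4.0]
gripper_width: 0.15
grasp_force: 59.7
```

```bash
python3 t.py
```

```text
28.95 [ 0.019  0.171  1.676 -0.491  1.465  0.333] [ 0.5984 -0.0352  0.1747]
[[0.183, 0.975, -0.129], [0.853, -0.223, -0.472], [-0.488, -0.024, -0.872]]
tilt deg 29.27 az -1.839
F [-4.5  0.5 -4. ] T [ 0.67  0.49 -0.38] 0.15 59.7
key yaw~ -0.361
```

Call:
apply_moves([
  {"translation": [0.13, -0.067, -0.072], "twist": 0, "hand": 0},
  {"translation": [0.13, -0.057, -0.072], "twist": 0, "hand": 0},
  {"translation": [0.13, -0.057, -0.072], "twist": 0, "hand": 0},
  {"translation": [0, 0, 0], "twist": 0, "hand": 0},
])

```text
time: 29.35
tool_pos: [0.5912, 0.0134, 0.1746]
tool_rot: [0.149, 0.754, 0.606, -0.204]
contact_force: [-0.1, 0.1, -5.5]
gripper_width: 0.153
grasp_force: 59.4
```

```bash
python3 t.py
```

```text
29.35 [ 0.096  0.173  1.674 -0.476  1.497  0.398] [0.5912 0.0134 0.1746]
[[0.182, 0.975, -0.127], [0.854, -0.221, -0.472], [-0.488, -0.022, -0.873]]
tilt deg 29.23 az -1.834
F [-0.1  0.1 -5.5] T [ 0.59 -0.17 -0.01] 0.153 59.4
key yaw~ -0.359
```

Call:
apply_moves([
  {"translation": [0.13, -0.057, -0.072], "twist": 0, "hand": 0},
  {"translation": [0.13, -0.057, -0.072], "twist": 0, "hand": 0},
  {"translation": [0.13, -0.057, -0.072], "twist": 0, "hand": 0},
  {"translation": [0.13, -0.057, -0.072], "twist": 0, "hand": 0},
  {"translation": [0.13, -0.057, -0.072], "twist": 0, "hand": 0},
  {"translation": [0, 0, 0], "twist": 0, "hand": 0},
  {"translation": [0, 0, 0], "twist": 0, "hand": 0},
])

```text
time: 30.05
tool_pos: [0.5799, 0.0899, 0.1748]
tool_rot: [0.149, 0.755, 0.605, -0.205]
contact_force: [0.7, -0.1, -5.1]
gripper_width: 0.153
grasp_force: 59.4
```

```bash
python3 t.py
```

```text
30.05 [ 0.218  0.196  1.649 -0.449  1.555  0.503] [0.5799 0.0899 0.1748]
[[0.183, 0.975, -0.129], [0.852, -0.223, -0.473], [-0.489, -0.023, -0.872]]
tilt deg 29.34 az -1.837
F [ 0.7 -0.1 -5.1] T [ 0.6  -0.19  0.04] 0.153 59.4
key yaw~ -0.361
```

Call:
apply_moves([
  {"translation": [0.08, -0.035, -0.045], "twist": 0, "hand": 0},
  {"translation": [0, 0, 0], "twist": 0, "hand": 0},
  {"translation": [0, 0, 0], "twist": 0, "hand": 0},
])

```text
time: 30.35
tool_pos: [0.5786, 0.099, 0.1749]
tool_rot: [0.149, 0.755, 0.605, -0.205]
contact_force: [0.6, -0.3, -5.3]
gripper_width: 0.15
grasp_force: 59.5
```

Call:
apply_moves([
  {"translation": [0.03, -0.014, -0.018], "twist": 0, "hand": 0},
  {"translation": [0, 0, 0], "twist": 0, "hand": 0},
  {"translation": [0, 0, 0], "twist": 0, "hand": 0},
])

```text
time: 30.65
tool_pos: [0.578, 0.1027, 0.175]
tool_rot: [0.149, 0.755, 0.605, -0.205]
contact_force: [-0.0, -0.8, -5.1]
gripper_width: 0.154
grasp_force: 59.5
```

```bash
python3 t.py
```

```text
30.65 [ 0.238  0.201  1.642 -0.443  1.564  0.521] [0.578  0.1027 0.175 ]
[[0.184, 0.974, -0.129], [0.852, -0.224, -0.472], [-0.489, -0.023, -0.872]]
tilt deg 29.32 az -1.838
F [-0.  -0.8 -5.1] T [ 0.6  -0.14  0.  ] 0.154 59.5
key yaw~ -0.362
```

Travelled 161 mm, and no wall felt yet. I feel a little further.

Call:
apply_moves([
  {"translation": [0.025, -0.011, -0.013], "twist": 0, "hand": 0},
  {"translation": [0, 0, 0], "twist": 0, "hand": 0},
  {"translation": [0, 0, 0], "twist": 0, "hand": 0},
])

```text
time: 30.95
tool_pos: [0.5779, 0.1038, 0.1756]
tool_rot: [0.151, 0.755, 0.604, -0.206]
contact_force: [1.0, -7.1, -3.8]
gripper_width: 0.152
grasp_force: 59.2
```

```bash
python3 t.py
```

```text
30.95 [ 0.241  0.203  1.64  -0.447  1.567  0.525] [0.5779 0.1038 0.1756]
[[0.185, 0.974, -0.129], [0.85, -0.225, -0.477], [-0.493, -0.022, -0.87]]
tilt deg 29.59 az -1.835
F [ 1.  -7.1 -3.8] T [-0.6  -0.31  0.23] 0.152 59.2
key yaw~ -0.363
```

Call:
apply_moves([
  {"translation": [-0.025, 0.011, 0.013], "twist": 0, "hand": 0},
  {"translation": [0.01, 0, 0.02], "twist": 0, "hand": 0},
  {"translation": [0.01, 0, 0.02], "twist": 0, "hand": 0},
  {"translation": [0, 0, 0], "twist": 0, "hand": 0},
  {"translation": [0, 0, 0], "twist": 0, "hand": 0},
])

```text
time: 31.45
tool_pos: [0.5779, 0.1029, 0.1714]
tool_rot: [0.149, 0.755, 0.605, -0.205]
contact_force: [-3.1, 1.4, 1.0]
gripper_width: 0.152
grasp_force: 60.6
```

```bash
python3 t.py
```

```text
31.45 [ 0.238  0.205  1.645 -0.443  1.559  0.524] [0.5779 0.1029 0.1714]
[[0.185, 0.974, -0.129], [0.852, -0.224, -0.473], [-0.489, -0.022, -0.872]]
tilt deg 29.33 az -1.837
F [-3.1  1.4  1. ] T [ 0.07  0.04 -0.29] 0.152 60.6
key yaw~ -0.362
```

Call:
apply_moves([
  {"translation": [0.01, 0, 0.015], "twist": 0, "hand": 0},
  {"translation": [0, 0, 0], "twist": 0, "hand": 0},
  {"translation": [0, 0, 0], "twist": 0, "hand": 0},
])

```text
time: 31.75
tool_pos: [0.578, 0.1028, 0.1709]
tool_rot: [0.149, 0.755, 0.604, -0.205]
contact_force: [-6.4, 0.7, 7.3]
gripper_width: 0.155
grasp_force: 62.0
```

```bash
python3 t.py
```

```text
31.75 [ 0.238  0.206  1.645 -0.444  1.558  0.525] [0.578  0.1028 0.1709]
[[0.186, 0.974, -0.129], [0.852, -0.225, -0.473], [-0.49, -0.022, -0.872]]
tilt deg 29.37 az -1.836
F [-6.4  0.7  7.3] T [-0.26  0.29 -0.48] 0.155 62.0
key yaw~ -0.363
```

Seated on the runners. Release and back out along the tool axis.

Call:
apply_moves([
  {"translation": [-0.005, 0, -0.01], "twist": 0, "hand": 0.2},
  {"translation": [0, 0, 0], "twist": 0, "hand": 0.5},
  {"translation": [0, 0, 0], "twist": 0, "hand": 0.5},
  {"translation": [0, 0, 0], "twist": 0, "hand": 0.5},
  {"translation": [0, 0, -0.2], "twist": 0, "hand": 0.5},
  {"translation": [0, 0, -0.4], "twist": 0, "hand": 0.5},
  {"translation": [0, 0, -0.4], "twist": 0, "hand": 0.5},
  {"translation": [0, 0, -0.5], "twist": 0, "hand": 0.5},
])

```text
time: 32.55
tool_pos: [0.5966, 0.1737, 0.3001]
tool_rot: [0.148, 0.755, 0.605, -0.206]
contact_force: [1.1, 0.8, 0.5]
gripper_width: 0.495
grasp_force: 0.0
```

```bash
python3 -c "
from t import *
print('open at',np.array([.5884-np.sin(.1357)*.08,.0197+np.cos(.1357)*.08]).round(4))
for c in ['wrist','scene','top']:
  grab_frame(c)
  for q in ['key_grip','hatch','cup','water','bowl','tagine_lid']: print(c,q,[(np.round(d['point'],3).tolist(),round(d['score'],2)) for d in recognise(c,q)][:4])"
```

```text
32.55 [ 0.331  0.211  1.418 -0.428  1.802  0.513] [0.5966 0.1737 0.3001]
[[0.183, 0.974, -0.132], [0.852, -0.225, -0.473], [-0.491, -0.026, -0.871]]
tilt deg 29.42 az -1.844
F [1.1 0.8 0.5] T [ 0.19 -0.13 -0.04] 0.495 0.0
key yaw~ -0.363
open at [0.5776 0.099 ]
wrist key_grip [([0.58, 0.123, 0.178], 0.79), ([0.313, -0.185, 0.059], 0.69), ([0.317, 0.154, 0.055], 0.63), ([0.799, -0.28, 0.058], 0.61)]
wrist hatch [([0.805, -0.267, 0.022], 0.97), ([0.585, 0.12, 0.13], 0.73), ([0.304, -0.164, 0.022], 0.57)]
wrist cup [([0.582, 0.12, 0.181], 0.59)]
wrist water [([0.552, -0.377, 0.089], 0.77)]
wrist bowl []
wrist tagine_lid [([0.582, 0.121, 0.178], 0.48)]
scene key_grip [([0.309, -0.192, 0.054], 0.68), ([0.802, -0.282, 0.059], 0.53), ([0.584, 0.11, 0.169], 0.5), ([0.555, -0.378, 0.094], 0.4)]
scene hatch [([0.804, -0.278, 0.028], 0.78), ([0.313, -0.184, 0.028], 0.63), ([0.333, 0.187, 0.028], 0.63), ([0.588, 0.109, 0.131], 0.61)]
scene cup [([0.596, -0.088, 0.324], 0.78)]
scene water [([0.56, -0.378, 0.092], 0.66), ([0.585, 0.107, 0.173], 0.45)]
scene bowl [([0.328, 0.437, 0.026], 0.67)]
scene tagine_lid [([0.647, 0.424, 0.04], 0.85), ([0.582, 0.104, 0.167], 0.7)]
top key_grip [([0.795, -0.285, 0.072], 0.69), ([0.311, 0.146, 0.072], 0.66), ([0.303, -0.195, 0.075], 0.44)]
top hatch [([0.311, 0.148, 0.024], 0.89), ([0.3, -0.192, 0.023], 0.72), ([0.793, -0.287, 0.026], 0.7), ([0.571, 0.101, 0.127], 0.58)]
top cup [([0.599, -0.097, 0.319], 0.59)]
top water [([0.541, -0.382, 0.111], 0.79), ([0.576, -0.042, 0.131], 0.73)]
top bowl [([0.598, -0.097, 0.32], 0.53), ([0.342, 0.488, 0.044], 0.48)]
top tagine_lid []
```

Call:
apply_moves([
  {"translation": [0, 0, -0.3], "twist": 0, "hand": 0.5},
  {"translation": [0, 0, 0], "twist": 0, "hand": 0.5},
  {"translation": [0, 0, 0], "twist": 0, "hand": 0.5},
])

```text
time: 33.9
tool_pos: [0.6014, 0.188, 0.3274]
tool_rot: [0.149, 0.755, 0.605, -0.204]
contact_force: [-0.7, -0.3, -0.1]
gripper_width: 0.499
grasp_force: 0.0
```

```bash
python3 -c "
from plant import *
print(job_done())"
```

```text
the job is handed in; nothing more can be done
None
```

The hatch let go at about -0.36 rad, slid fully open over the bay and is set down on its runners and released; the cup and ware still read in place and the job was handed in at 34 s, but the elbow joint twice read 0.056 rad, just under its 0.06 limit, while I was tilting the tool, which may count against it.

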